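Post the used scalpel into the sharps bin

ROBOT

A 6-joint arm with a two-finger parallel gripper is mounted at the origin on the work surface. World frame = base frame: x ahead of the robot, y to its left, z up, the work surface at z = 0. Lengths are in m, angles in rad, forces in N, time in s.
With the tool pointing down it reaches from about 0.375 to 0.975 m from the base axis. Payload 3.8 kg.
Tool frame: the origin (TCP) lies on the centre line of the jaws, within the pads' length; the fingertips stand 8 mm ahead of it and the grasp point (between the pads) lies 11 mm behind it; z points along the fingers, y is the direction in which the jaws open and shut (so a half turn about z gives the same grasp; the last joint's range is limited). The gripper opens to 85 mm and grips with 20 to 120 N. Pads are 22 mm wide; open, the fingers measure 114 mm over their backs; the gripper's body (76 mm by 85 mm) begins 54 mm behind the grasp point. The pads swing forward as they close: fully open they stand 13 mm farther back than shut.
Start: joints at [1.191, 0.264, 1.604, -0, 1.274, -0.037], TCP at [0.227, 0.636, 0.204] pointing down, gripper open.
Joint ranges: [-2.63, 2.63], [-0.94, 2.18], [0.31, 2.57], [-1.31, 4.45], [0, 2.66], [-2.55, 2.55]. Speed limits (rad/s): [2.57, 2.57, 3.14, 3.14, 3.14, 3.14].

INTERFACE

Orientations are given as a rotation vector (axis times angle).
In Python, from workcell import * gives the robot as it stands.
- The arm moves only by the tool play_rows, never from a script. Its arguments are lists of equal length, an entry for each row: "slide": the shift along the tool's x, y, z in cm, a list of three; "delta_rot": the turn, a rotation vector about the tool's x, y, z in rad, a list of three. In form: {"slide": [[x, y, z], ...], "delta_rot": [[wx, wy, wz], ...]}. A call has 1 to 12 rows; each row is the pose to reach, as a shift and turn from the pose measured when the call began, along the tool's axes at that moment; what a row does not reach only later rows make up. A row lasts 1/12 s, in which the tool goes at most 41.7 mm and 7.16 degrees, less where a joint would pass 70% of its speed; a pose out of reach is approached as far as the arm can. A call with a gripper value outside its range is refused whole. "hand" is the opening, from 0 (shut) to 1 (fully open), set as the call begins (left out, the last holds). The fingers move at their own pace and stop on an object; "force" is the grip in N (left out, the last holds). Time passes only in rows, so rows that repeat a pose let the fingers close. It gives the time, the measured TCP pose, the force and the opening at its end, in the units of the state.
- read_state(): the state, without advancing time (a new reading comes with each control period).
- read_camera(name): name is "scene" or "top" or "wrist"; returns a dict with "image" (384x512x3 uint8, red, green, blue), "depth" (384x512 float32, m along the optical axis (not along the pixel's ray), 0 where there is no reading), "fovy" (degrees; the focal length in pixels is half the picture's height over the tangent of half this angle, whatever the lens; pixels are square), "cx", "cy" (the principal point, pixels), "k1" (the pictures are not rectified: a ray, as slopes to the right and down, at radius r is drawn at 1 + k1 r^2 times it, then the intrinsics apply), "world_from_camera" (4x4, takes a point from camera to world coordinates); the wrist camera has in their place "hand_eye" (4x4, takes a point from camera to tool coordinates, whose origin is the TCP and whose axes are the flange's). Camera axes: x right, y up, looking along -z (the intrinsics and any distortion apply to the point x, -y, -z); pixel columns grow to the right and rows downward; lengths in m; the calibration is good to about 2 mm. A picture is of the moment at which its call begins: read the wrist's pose just before it.
- finish_job(): hands the job in, once; it reports no verdict.
Trained networks look in a picture, given as the dict that the camera call returned (one of the last four; its "shot" number tells which), for a name from the list of things; names that differ only in an ending like _2 or _b are one class to them, and where a whole thing is asked for, a point or a joint stands for the part that bears it (a point fixed in the world has none). Each returns a list of dicts, best first, with "conf" (0 to 1); they miss things now and then, are a little off and sometimes report something else, mostly with a low value. They report only what shows in the picture. A call takes as long as a camera call. They do not tell look-alikes from the thing itself.
- spot_in(target, picture): "bbox" ([centre column, centre row, width, height] in pixels, round what is visible of it).
- landmark_of(target, picture): "at" ([column, row] in pixels: a listed point, or the origin of a listed thing).
The state is a dict: "time": time; "q": joint angles; "joint_vel": joint speeds; "joint_torque": joint torques, N m; "tool_pos": TCP position; "tcp_rot": TCP orientation; "wrist_force": force on the tool from outside, world axes, zero at the start; "torque": the same for the moment, N m; "width": opening from 0.0 (shut) to 1.0 (fully open).
Only numpy, scipy, OpenCV 4.12 (cv2) and the standard library are available. Lean on these libraries where they do the work, as an engineer would, in place of code of your own. Each camera call takes 0.05 s, during which the arm holds its last target.

TASK

The dissection is over: take the used scalpel out of the dissecting tray by its handle and post it, blade first, through the sprung flap of the yellow sharps bin, pushing it on until it drops right inside and the flap swings shut behind it. Keep your fingers off the blade and off the flap, which the scalpel itself must push open, and leave the other instruments and glassware where they are.

Things in the scene. Friction and masses are not known exactly. Their poses are not given: they have to be found in the camera images.
- scalpel_mid (a point): Middle of the used scalpel, half-way up its 8 mm thickness. The scalpel, 150 mm long, 27 to 41 g, lies loose and flat on the tray's blue pad; x runs along it towards the blade, z up. White plastic handle, 12 mm wide, 8 mm thick, from 75 mm behind this point to 36 mm ahead of it, then the steel blade. It balances about 8 mm behind this point.
- scalpel_end (a point): Free end of the scalpel's handle, on its centre line half-way up its thickness, 75 mm behind scalpel_mid.
- scalpel_tip (a point): Point of the scalpel's blade, on the centre line half-way up its thickness, 75 mm ahead of scalpel_mid.
- mouth (a point): Middle of the lower edge of the bin's slot, in the plane of the front face, 185 mm above the bench; axes as the bin's. Slot 100 mm wide, 44 mm high, with a level floor at this height from x = 0 to 38 mm, then the open tub (175 mm deep). Under the slot a lip slopes out and down at 45 degrees for 13 mm. Upright fingers can come up to the face, not through it.
- flap (a joint): Orange flap behind the slot, 40 mm high, hinged along its top edge 41 mm above the slot's floor, 5 mm behind the front face. 0 = shut, upright; grows in rad as its lower edge swings into the bin, to 1.4. A weak spring shuts it: 0.05 N at the lower edge opens it, about 0.1 N holds it open. The handle lying in the slot holds it at about 0.6 and is lightly pressed down by it.
- bin: Sharps bin: yellow tub 160 mm deep (x), 180 mm wide, 250 mm high with its red lid, which has a clear flat top; fixed in a low steel bench bracket. Origin at the middle of its underside, on the bench, 80 mm behind the upright front face, which looks roughly towards the robot. x points level into the bin through the front face, z up.
- tray: Aluminium dissecting tray, 300 mm (x) by 240 mm (y), fixed, walls 40 mm high and 3 mm thick; its floor is a blue pad whose top is 15 mm above the bench. Origin at the middle of its underside. The scalpel lies near its middle, along x within 0.35 rad; forceps about 80 mm to +y, needle about 100 mm to -y.
- blade: Steel blade, part of the scalpel: 36 to 75 mm ahead of scalpel_mid, 8 mm wide, 1.6 mm thick; not to be touched by the fingers. Origin 4 mm below scalpel_mid (underside of the scalpel's middle), axes as the scalpel's.
- forceps: Steel forceps, 130 mm long and 8 mm high, loose in the tray; a bystander.
- needle: Dissecting needle with a wooden handle, 140 mm long, 8 mm high, loose in the tray; a bystander.
- scissors: Steel scissors, 140 mm long, 6 mm high, lying on the bench; a bystander.
- pin_dish: Clear round dish with steel pins, 90 mm wide, 15 mm high, on the bench; a bystander.
- specimen_jar: Amber specimen jar with a black cap, 64 mm wide, 100 mm high, on the bench; a bystander.
- beaker: Glass beaker, 70 mm wide, 95 mm high, on the bench; a bystander.
- wash_bottle: White wash bottle with a red spout, 68 mm wide, 185 mm high, on the bench; a bystander.
Things that resemble listed ones, but are neither listed nor needed, are in the scene too. What is shaped like the part that bears scalpel_mid but purple or turquoise is not meant.

How it is judged:
By the outcome, as a careful person would: the job done as asked, in the order asked, and still so for the second after the job is handed in, with the robot touching nothing.
It also fails if it takes over 61 s, if anything falls off the work surface, if the arm or the gripper's body presses on something with over 40 N, if the wrist force passes 120 N, or if a joint passes its speed limit or range.

## Working session

There is one attempt and no reset: what is moved stays moved. The work goes in short steps, Python scripts to look and compute and a tool call to move; the robot and the scene stay as the last step left them, time stands still between calls to the robot, and variables do not carry over. Pictures are saved under pics/ and viewed, and the job is handed in when it is done.

Besides the shell and the picture viewer there is one more tool, called after "Call:" as name(argument=value, ...) on one line, values as JSON. play_rows: Moves the arm, as the interface text tells. Its arguments: {"type":"object","properties":{"slide":{"type":"array"},"delta_rot":{"type":"array"},"hand":{"type":"number"},"force":{"type":"number"}},"required":["slide","delta_rot"]}

```bash
mkdir -p pics; ls; cat > h.py <<'E'
from workcell import *
import numpy as np, cv2, json
from scipy.spatial.transform import Rotation as R
def ray(p,u,v):
    f=p["image"].shape[0]/2/np.tan(np.radians(p["fovy"])/2)
    x=(u-p["cx"])/f; y=(v-p["cy"])/f
    xd,yd=x,y
    for _ in range(30):
        s=1+p["k1"]*(x*x+y*y); x,y=xd/s,yd/s
    return np.array([x,-y,-1.0])
def wfc(p,st=None):
    if "world_from_camera" in p: return np.array(p["world_from_camera"])
    T=np.eye(4);T[:3,:3]=R.from_rotvec(st["tcp_rot"]).as_matrix();T[:3,3]=st["tool_pos"]
    return T@np.array(p["hand_eye"])
def atz(p,u,v,z,st=None):
    T=wfc(p,st); d=T[:3,:3]@ray(p,u,v); o=T[:3,3]
    return o+d*(z-o[2])/d[2]
def atd(p,u,v,st=None):
    T=wfc(p,st); d=p["depth"][int(round(v)),int(round(u))]
    return T[:3,:3]@(ray(p,u,v)*d)+T[:3,3]
def proj(p,X,st=None):
    T=np.linalg.inv(wfc(p,st)); c=T[:3,:3]@np.asarray(X)+T[:3,3]
    x=c[0]/-c[2]; y=-c[1]/-c[2]; s=1+p["k1"]*(x*x+y*y)
    f=p["image"].shape[0]/2/np.tan(np.radians(p["fovy"])/2)
    return np.array([p["cx"]+f*x*s,p["cy"]+f*y*s])
def save(p,n): cv2.imwrite("pics/"+n,p["image"][:,:,::-1])
E
python3 - <<'E'
from h import *
for n in ["scene","top"]:
    p=read_camera(n); save(p,n+"0.png"); print(n,p["fovy"],p["k1"],np.round(p["world_from_camera"],3).tolist())
    for t in ["scalpel_mid","scalpel_end","scalpel_tip","mouth","tray","bin","flap"]:
        r=landmark_of(t,p)
        print(t,[(np.round(a["at"],1).tolist(),round(a["conf"],2)) for a in r[:4]])
s=read_state();print(s)
E
```

```text
pics
scene 55.33812282272383 -0.05589952658696445 [[-0.708, -0.522, 0.476, 1.083], [0.706, -0.534, 0.465, 0.532], [0.011, 0.665, 0.747, 0.972], [0.0, 0.0, 0.0, 1.0]]
scalpel_mid [([133.6, 160.1], 0.65), ([243.7, 153.0], 0.64), ([206.7, 124.9], 0.56), ([178.7, 187.4], 0.51)]
scalpel_end [([197.4, 174.6], 0.73), ([128.3, 148.7], 0.67), ([262.9, 143.0], 0.42), ([204.3, 110.6], 0.39)]
scalpel_tip [([211.9, 137.4], 0.64), ([232.8, 164.0], 0.61), ([142.9, 175.1], 0.58), ([159.9, 192.3], 0.46)]
mouth []
tray [([186.4, 184.7], 0.91)]
bin [([279.9, 273.9], 0.69)]Traceback (most recent call last):
  File "<stdin>", line 5, in <module>
ValueError: it knows: beaker, bin, blade, forceps, mouth, needle, pin_dish, scalpel_end, scalpel_mid, scalpel_tip, scissors, specimen_jar, tray, wash_bottle
```

```bash
python3 - <<'E'
from h import *
for n in ["top"]:
    p=read_camera(n); save(p,n+"0.png"); print(n,p["fovy"],p["k1"],np.round(p["world_from_camera"],3).tolist())
    for t in ["scalpel_mid","scalpel_end","scalpel_tip","mouth","tray","bin"]:
        r=landmark_of(t,p)
        z={"scalpel_mid":.019,"scalpel_end":.019,"scalpel_tip":.019,"mouth":.185}.get(t,0)
        print(t,[(np.round(a["at"],1).tolist(),round(a["conf"],2),np.round(atz(p,*a["at"],z),3).tolist()) for a in r[:5]])
s=read_state();print(s)
E
```

```text
top 53.43193519513107 -0.0008275640766554248 [[0.114, 0.971, -0.211, 0.321], [-0.993, 0.112, -0.021, 0.0], [0.003, 0.212, 0.977, 1.348], [0.0, 0.0, 0.0, 1.0]]
scalpel_mid [([313.6, 261.3], 0.62, [0.359, -0.19, 0.019]), ([333.3, 181.8], 0.56, [0.645, -0.236, 0.019]), ([397.1, 181.9], 0.55, [0.671, -0.463, 0.019]), ([380.2, 272.9], 0.53, [0.347, -0.418, 0.019]), ([208.5, 240.5], 0.41, [0.388, 0.177, 0.019])]
scalpel_end [([187.7, 248.5], 0.63, [0.353, 0.244, 0.019]), ([327.1, 202.6], 0.6, [0.567, -0.22, 0.019]), ([395.2, 286.4], 0.6, [0.308, -0.47, 0.019]), ([316.3, 282.7], 0.48, [0.29, -0.205, 0.019]), ([414.7, 188.8], 0.45, [0.653, -0.526, 0.019])]
scalpel_tip [([362.1, 253.7], 0.73, [0.404, -0.353, 0.019]), ([340.3, 163.1], 0.64, [0.717, -0.257, 0.019]), ([316.0, 242.6], 0.61, [0.423, -0.193, 0.019]), ([231.4, 232.3], 0.57, [0.425, 0.102, 0.019]), ([374.6, 170.9], 0.56, [0.702, -0.381, 0.019])]
mouth [([202.0, 180.8], 0.69, [0.561, 0.201, 0.185]), ([339.3, 164.1], 0.56, [0.664, -0.222, 0.185])]
tray [([327.6, 185.5], 0.95, [0.633, -0.22, 0.0]), ([268.8, 181.5], 0.63, [0.624, -0.008, 0.0])]
bin [([206.1, 168.5], 0.73, [0.646, 0.225, 0.0])]
{'time': 0.7, 'q': array([ 1.19111704e+00,  2.63852596e-01,  1.60393291e+00,  1.15646136e-05,
        1.27371315e+00, -3.68829457e-02]), 'joint_vel': array([ 8.36479776e-04,  1.20749854e-03, -1.21238358e-03, -1.19828592e-03,
       -7.18234102e-06,  7.33886202e-04]), 'joint_torque': array([ 1.57701328e-03, -5.14850879e+01, -3.67615056e+01, -1.03476716e-04,
        9.37053119e-04,  5.28893793e-06]), 'tool_pos': array([0.22687992, 0.63575852, 0.20414799]), 'tcp_rot': array([5.35834433e-01, 3.09555031e+00, 1.48052240e-04]), 'wrist_force': array([-0.61187313, -0.3307984 ,  0.2205908 ]), 'torque': array([-0.00407701,  0.04074728,  0.01112531]), 'width': 0.998267973164708}
```

View pics/scene0.png

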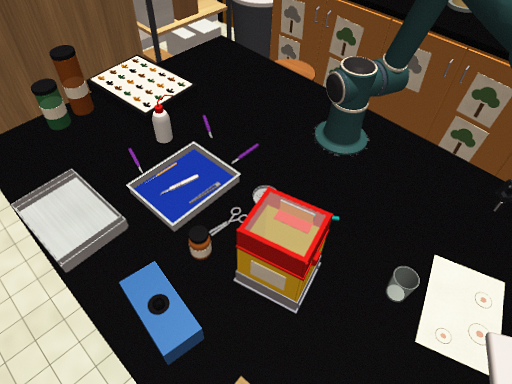

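View pics/top0.png

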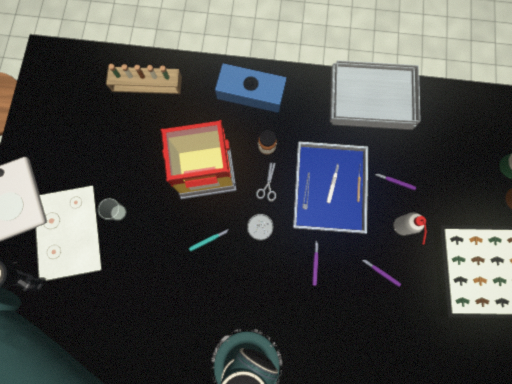

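```bash
python3 - <<'E'
from h import *
p=read_camera("top");s=read_state()
cv2.imwrite("pics/t_crop.png",cv2.resize(p["image"][100:300,150:410,::-1],None,fx=3,fy=3,interpolation=cv2.INTER_CUBIC)[:600,:780])
q=read_camera("scene")
cv2.imwrite("pics/s_crop.png",cv2.resize(q["image"][130:320,110:350,::-1],None,fx=3.2,fy=3.1,interpolation=cv2.INTER_CUBIC))
w=read_camera("wrist");save(w,"w0.png");print(np.round(w["hand_eye"],3).tolist(),w["fovy"])
# lid top: points in depth z 0.24..0.26
def cloud(p):
    H,W=p["depth"].shape;f=H/2/np.tan(np.radians(p["fovy"])/2)
    v,u=np.mgrid[:H,:W]
    import itertools
    pts=np.stack([u.ravel(),v.ravel()],1).astype(np.float64)
    K=np.array([[f,0,p["cx"]],[0,f,p["cy"]],[0,0,1]])
    n=cv2.undistortPoints(pts[:,None],K,np.array([p["k1"],0,0,0,0.]))[:,0] if False else None
    x=(pts-[p["cx"],p["cy"]])/f;y=x.copy()
    for _ in range(20): y=x/(1+p["k1"]*(y**2).sum(1,keepdims=True))
    d=p["depth"].ravel()
    c=np.stack([y[:,0]*d,-y[:,1]*d,-d],1);T=wfc(p)
    X=c@T[:3,:3].T+T[:3,3];return X[d>0]
for pp,n in((p,"top"),(q,"scene")):
    X=cloud(pp);m=(X[:,2]>.235)&(X[:,2]<.265)&(abs(X[:,0]-.65)<.17)&(abs(X[:,1]-.22)<.17)
    r=cv2.minAreaRect(X[m][:,:2].astype(np.float32)*1000);print(n,m.sum(),r,np.median(X[m][:,2]));print(cv2.boxPoints(r))
E
```

```text
[[0.001, 0.956, 0.294, 0.075], [1.0, -0.0, -0.001, 0.0], [-0.0, 0.294, -0.956, -0.17], [0.0, 0.0, 0.0, 1.0]] 63.68699455378082
top 3164 ((639.8518676757812, 226.91375732421875), (164.3147430419922, 183.8243408203125), 15.639089584350586) 0.25020692839998526
[[535.9586  293.2755 ]
 [585.5134  116.25654]
 [743.7451  160.552  ]
 [694.1903  337.57098]]
scene 4226 ((639.4298095703125, 230.51022338867188), (164.4918670654297, 184.87864685058594), 15.717276573181152) 0.24936769583042
[[535.2181  297.2136 ]
 [585.3     119.24753]
 [743.64154 163.80685]
 [693.55963 341.77292]]
```

View pics/t_crop.png

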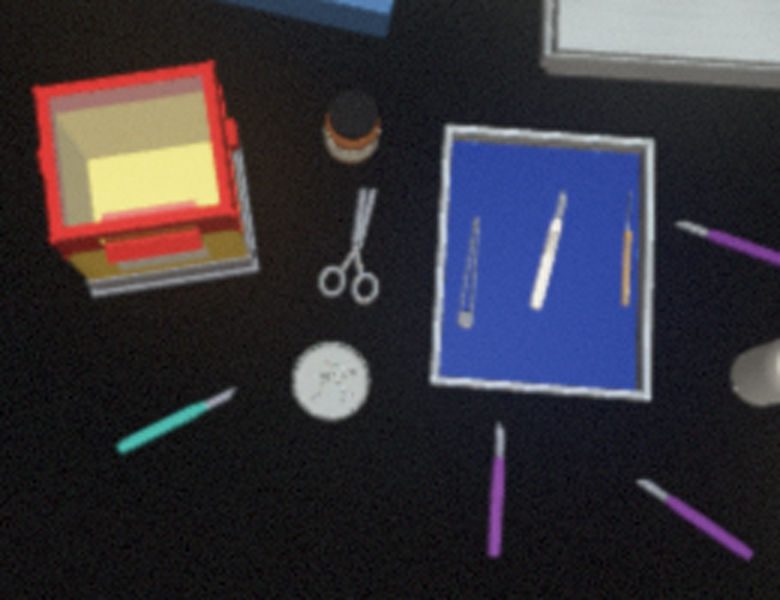

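View pics/s_crop.png

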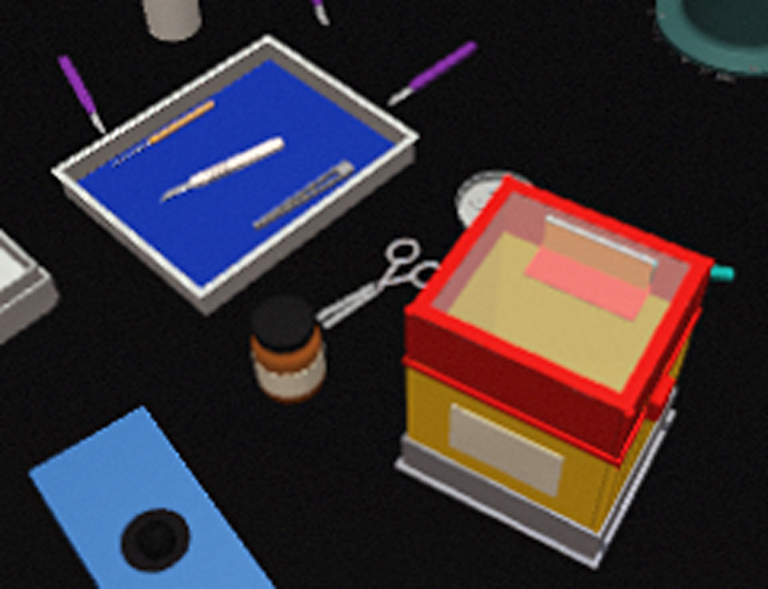

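View pics/w0.png

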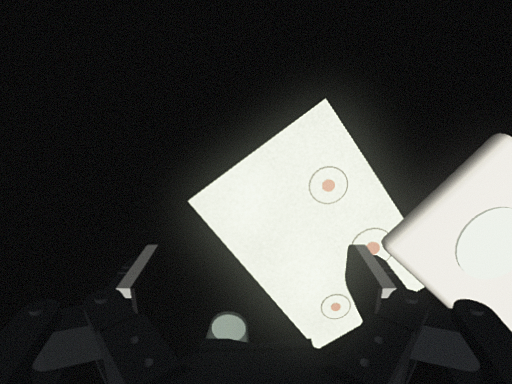

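Call:
play_rows(slide=[[-10,-11,-8],[-31,-34,-8],[-31,-34,-8],[-31,-34,-8],[-62.3,-68.8,-4],[-62.3,-68.8,-4],[-62.3,-68.8,-4],[-62.3,-68.8,-4],[-62.3,-68.8,-4],[-62.3,-68.8,-4],[-62.3,-68.8,-4],[-62.3,-68.8,-4]], delta_rot=[[0,0,0],[0,0,0],[0,0,-0.1],[0,0,-0.1],[0,0,-0.1],[0,0,-0.1],[0,0,-0.1],[0,0,-0.1],[0,0,-0.1],[0,0,-0.1],[0,0,-0.1],[0,0,-0.1]], hand=0.45)

```text
time: 1.85
tool_pos: [0.4166, 0.1779, 0.2431]
tcp_rot: [0.38, 3.117, 0.001]
wrist_force: [1.4, 0.2, 0.5]
width: 0.453
```

```bash
python3 - <<'E'
from h import *
s=read_state();w=read_camera("wrist");save(w,"w1.png")
print(s["tool_pos"],s["tcp_rot"])
for t in ["mouth","bin"]:
    print(t,[(np.round(a["at"],1).tolist(),round(a["conf"],2),np.round(atz(w,*a["at"],.185,s),3).tolist()) for a in landmark_of(t,w)])
M=R.from_rotvec(s["tcp_rot"]).as_matrix()
print(M.T@(np.array([.583,-.2207,.2])-s["tool_pos"])*100, 2*np.arctan2(s["tcp_rot"][1],s["tcp_rot"][0]))
E
```

```text
[0.41662423 0.17785639 0.24308007] [3.79709491e-01 3.11728268e+00 1.01726813e-03]
mouth []
bin []
[-25.71349971 -34.69975765   4.31075131] 2.8991712007812964
```

View pics/w1.png

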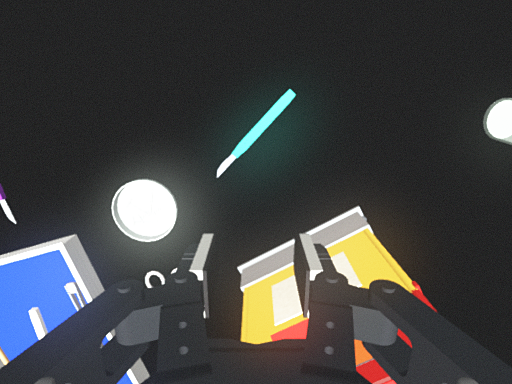

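Call:
play_rows(slide=[[-25.7,-34.7,2],[-25.7,-34.7,2],[-25.7,-34.7,2],[-25.7,-34.7,2],[-25.7,-34.7,4.3],[-25.7,-34.7,4.3],[-25.7,-34.7,4.3],[-25.7,-34.7,4.3],[-25.7,-34.7,4.3],[-25.7,-34.7,4.3],[-25.7,-34.7,4.3],[-25.7,-34.7,4.3]], delta_rot=[[0,0,0],[0,0,0],[0,0,0],[0,0,0],[0,0,0],[0,0,0],[0,0,0],[0,0,0],[0,0,0],[0,0,0],[0,0,0],[0,0,0]])

```text
time: 3.0
tool_pos: [0.5824, -0.2249, 0.1985]
tcp_rot: [0.393, 3.117, -0.0]
wrist_force: [-0.5, -0.3, -0.4]
width: 0.45
```

Call:
play_rows(slide=[[0,0,0],[0,0,0],[0,0,0]], delta_rot=[[0,0,0],[0,0,0],[0,0,0]])

```text
time: 3.25
tool_pos: [0.5825, -0.2228, 0.1985]
tcp_rot: [-0.39, -3.117, -0.001]
wrist_force: [0.6, -0.3, 0.9]
width: 0.446
```

```bash
cat > look.py <<'E'
from h import *
import sys
s=read_state();w=read_camera("wrist");save(w,sys.argv[1])
M=R.from_rotvec(s["tcp_rot"]).as_matrix()
print(s["tool_pos"],s["tcp_rot"],2*np.arctan2(s["tcp_rot"][1],s["tcp_rot"][0]))
for t in ["scalpel_mid","scalpel_end","scalpel_tip"]:
    print(t,[(np.round(a["at"],1).tolist(),round(a["conf"],2),np.round(atz(w,*a["at"],.019,s),4).tolist(),np.round(atd(w,*a["at"],s),4).tolist()) for a in landmark_of(t,w)])
hsv=cv2.cvtColor(w["image"],cv2.COLOR_RGB2HSV)
E
python3 look.py w2.png
```

```text
[ 0.58250831 -0.22284443  0.19852075] [-3.90049650e-01 -3.11712494e+00 -5.41481606e-04] -3.3905610430622746
scalpel_mid [([103.9, 268.8], 0.96, [0.6691, -0.4491, 0.019], [0.6736, -0.4561, 0.0091]), ([256.2, 209.3], 0.74, [0.6373, -0.2359, 0.019], [0.6357, -0.2355, 0.0234]), ([22.9, 1.5], 0.69, [0.3545, -0.4152, 0.019], [0.3495, -0.422, 0.0077])]
scalpel_end [([252.4, 149.9], 0.6, [0.5663, -0.2224, 0.019], [0.5668, -0.2225, 0.0162]), ([52.4, 270.8], 0.55, [0.6558, -0.5191, 0.019], [0.6607, -0.5297, 0.0072])]
scalpel_tip [([158.3, 268.0], 0.76, [0.6849, -0.3786, 0.019], [0.692, -0.3857, 0.0048]), ([265.4, 263.0], 0.74, [0.7113, -0.2425, 0.019], [0.7102, -0.2423, 0.0209]), ([92.4, 18.8], 0.61, [0.3915, -0.3491, 0.019], [0.3856, -0.3563, 0.0016])]
```

View pics/w2.png

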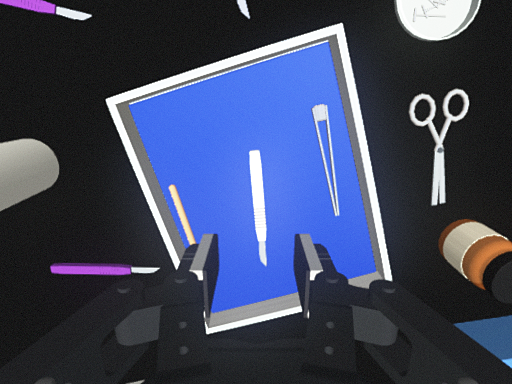

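```bash
cat > seg.py <<'E'
from h import *
s=read_state();w=read_camera("wrist")
I=w["image"].astype(int)
m=((I.min(2)>150)).astype(np.uint8); m[:, :225]=0; m[:,290:]=0; m[:130]=0; m[275:]=0
n,l,st,_=cv2.connectedComponentsWithStats(m); k=1+np.argmax(st[1:,4]); print(st[k])
v,u=np.where(l==k); 
P=np.array([atz(w,a,b,.0215,s)[:2] for a,b in zip(u,v)])
c=P.mean(0); U,S,Vt=np.linalg.svd(P-c); d=Vt[0]*np.sign(Vt[0][0]); t=(P-c)@d; wd=(P-c)@np.array([-d[1],d[0]])
h=t<t.min()+.09
d2=np.linalg.svd(P[h]-P[h].mean(0))[2][0]; d2*=np.sign(d2[0]); c2=P[h].mean(0)
print("yaw handle",np.arctan2(d2[1],d2[0]),"all",np.arctan2(d[1],d[0]),"len",np.ptp(t),"wid",np.ptp(wd[h]))
t2=(P-c2)@d2; e=c2+d2*t2.min(); print("end",e,"mid",e+.075*d2,"grasp64",e+.011*d2)
E
python3 seg.py
```

```text
[ 250  149   18  117 1182]
yaw handle -0.16471548281580078 all -0.16624706133369907 len 0.14915294543988875 wid 0.01393369776715433
end [ 0.56610469 -0.22070366] mid [ 0.64008956 -0.23300153] grasp64 [ 0.5769558  -0.22250735]
```

```bash
cat > to.py <<'E'
from h import *
import sys
x,y,z,a=map(float,sys.argv[1:5]) # target, angle of tool x
s=read_state();M=R.from_rotvec(s["tcp_rot"]).as_matrix()
T=np.array([[np.cos(a),np.sin(a),0],[np.sin(a),-np.cos(a),0],[0,0,-1]])
print("slide cm",np.round(M.T@(np.array([x,y,z])-s["tool_pos"])*100,2),"rot",np.round(R.from_matrix(M.T@T).as_rotvec(),4))
E
python3 to.py .5779 -.2227 .06 2.9766; python3 to.py .5779 -.2227 .0255 2.9766
```

```text
slide cm [4.900e-01 1.000e-02 1.391e+01] rot [-0.0003  0.0009 -0.0848]
slide cm [4.900e-01 1.000e-02 1.736e+01] rot [-0.0003  0.0009 -0.0848]
```

Call:
play_rows(slide=[[0.5,0,3.5],[0.5,0,7],[0.5,0,10.5],[0.5,0,13.9],[0.5,0,13.9],[0.5,0,13.9]], delta_rot=[[0,0,-0.05],[0,0,-0.085],[0,0,-0.085],[0,0,-0.085],[0,0,-0.085],[0,0,-0.085]], hand=0.35)

```text
time: 4.0
tool_pos: [0.5756, -0.2216, 0.0581]
tcp_rot: [-0.258, -3.127, -0.002]
wrist_force: [-0.4, 1.0, 1.4]
width: 0.35
```

```bash
python3 look.py w3.png;python3 to.py .5779 -.2227 .0255 2.9766
```

```text
[ 0.5755618  -0.22159453  0.05809358] [-2.58018383e-01 -3.12670703e+00 -2.11815394e-03] -3.306261160727549
scalpel_mid [([251.0, 282.2], 0.83, [0.6382, -0.2354, 0.019], [0.6349, -0.2348, 0.0241]), ([23.7, 337.6], 0.8, [0.664, -0.441, 0.019], [0.6729, -0.4538, 0.0075])]
scalpel_end [([252.2, 192.9], 0.85, [0.5662, -0.2223, 0.019], [0.5672, -0.2225, 0.0158])]
scalpel_tip []
slide cm [0.28 0.08 3.8 ] rot [-0.0018  0.0065  0.0002]
```

View pics/w3.png

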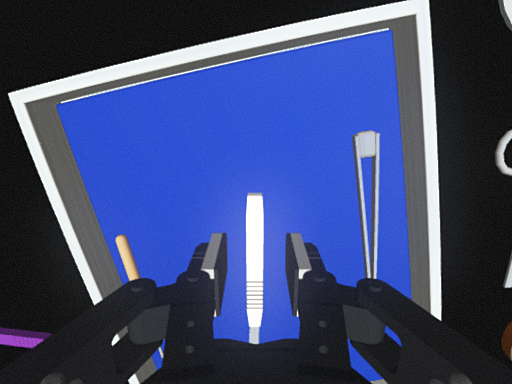

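```bash
for i in 1 2; do python3 to.py .5779 -.2227 .0255 2.9766; done; python3 -c "
from h import *
for i in range(3):
    s=read_state();print(s['time'],s['tool_pos'],s['tcp_rot'],s['joint_vel'])
    read_camera('wrist')
"; python3 to.py .5779 -.2227 .0255 2.9766
```

```text
slide cm [0.28 0.08 3.8 ] rot [-0.0018  0.0065  0.0002]
slide cm [0.28 0.08 3.8 ] rot [-0.0018  0.0065  0.0002]
4.2 [ 0.58031038 -0.22379662  0.06354999] [ 0.25800473  3.12460934 -0.00358317] [ 0.00010278 -0.00163317  0.00420664 -0.00019355 -0.00358652  0.00137839]
4.25 [ 0.58014642 -0.22373369  0.06339945] [ 0.25800086  3.12484822 -0.00345038] [-0.00071316  0.00182362  0.0083119  -0.00086447 -0.00077721  0.00060296]
4.3 [ 0.57980007 -0.22362735  0.06301806] [ 0.25808384  3.1254126  -0.00317346] [-0.00043967  0.00550634  0.01161149  0.00035916 -0.00187549 -0.00067764]
slide cm [0.18 0.06 3.7 ] rot [-0.0013  0.0049  0.0001]
```

Call:
play_rows(slide=[[0.1,0,0.7],[0.1,0,1.4],[0.1,0,2.0],[0.1,0,2.6],[0.1,0,3.0],[0.1,0,3.3],[0.1,0,3.4],[0.1,0,3.5],[0.1,0,3.5],[0.1,0,3.5],[0.1,0,3.5],[0.1,0,3.5]], delta_rot=[[0,0.004,0],[0,0.004,0],[0,0.004,0],[0,0.004,0],[0,0.004,0],[0,0.004,0],[0,0.004,0],[0,0.004,0],[0,0.004,0],[0,0.004,0],[0,0.004,0],[0,0.004,0]])

```text
time: 5.35
tool_pos: [0.5788, -0.2235, 0.0279]
tcp_rot: [0.259, 3.13, -0.003]
wrist_force: [-0.4, -0.2, 0.5]
width: 0.351
```

```bash
python3 look.py w4.png;python3 to.py .5779 -.2227 .0255 2.9766
```

```text
[ 0.5788314  -0.22348625  0.02787256] [ 2.58528010e-01  3.12958169e+00 -2.52878677e-03] 2.976751238801739
scalpel_mid [([251.5, 303.7], 0.95, [0.6391, -0.2362, 0.019], [0.6358, -0.2356, 0.0234]), ([1.4, 358.9], 0.66, [0.6627, -0.4388, 0.019], [0.6724, -0.4528, 0.008])]
scalpel_end [([256.8, 201.4], 0.68, [0.5661, -0.2205, 0.019], [0.5675, -0.2207, 0.0148])]
scalpel_tip []
slide cm [0.09 0.06 0.22] rot [-0.0014  0.0011  0.0002]
```

View pics/w4.png

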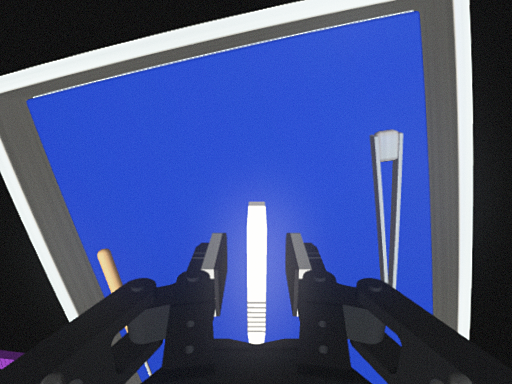

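Call:
play_rows(slide=[[0.1,0.05,0.15],[0.1,0.05,0.3],[0.1,0.05,0.3],[0.1,0.05,0.3],[0.1,0.05,0.3]], delta_rot=[[0,0,0],[0,0,0],[0,0,0],[0,0,0],[0,0,0]])

```text
time: 5.97
tool_pos: [0.5777, -0.2227, 0.0246]
tcp_rot: [0.259, 3.13, -0.002]
wrist_force: [0.2, -0.7, 0.1]
width: 0.353
```

Call:
play_rows(slide=[[0,0,0],[0,0,0],[0,0,0],[0,0,0],[0,0,0],[0,0,0],[0,0,0],[0,0,0]], delta_rot=[[0,0,0],[0,0,0],[0,0,0],[0,0,0],[0,0,0],[0,0,0],[0,0,0],[0,0,0]], hand=0, force=70)

```text
time: 6.63
tool_pos: [0.5777, -0.2227, 0.0246]
tcp_rot: [0.259, 3.13, -0.002]
wrist_force: [-0.6, 1.0, 0.3]
width: 0.001
```

```bash
python3 look.py w5.png;python3 to.py .5779 -.2227 .0255 2.9766
```

```text
[ 0.57768341 -0.22273563  0.02457642] [ 2.58529950e-01  3.13011031e+00 -2.28686222e-03] 2.97677772118997
scalpel_mid [([253.8, 308.8], 0.83, [0.6398, -0.2341, 0.019], [0.5848, -0.2244, 0.0897])]
scalpel_end [([254.7, 205.6], 0.59, [0.5662, -0.2212, 0.019], [0.5668, -0.2213, 0.0173])]
scalpel_tip []
slide cm [-0.02  0.01 -0.1 ] rot [-0.0014  0.0009  0.0001]
```

View pics/w5.png

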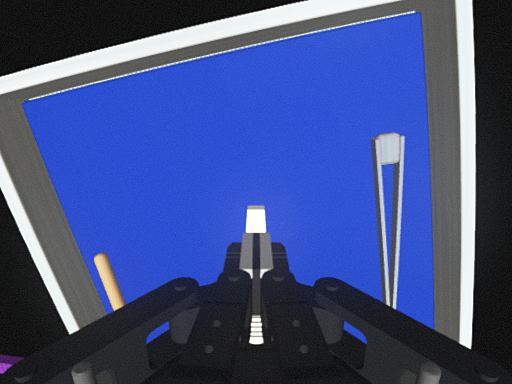

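```bash
python3 - <<'E'
from h import *
s=read_state();w=read_camera("wrist")
for v in range(205,350,6):
    print(v,np.round([atd(w,u,v,s) for u in (250,256,262)],4)[:,[0,2]].tolist(), w["image"][v,256])
cv2.imwrite("pics/w5c.png",cv2.resize(w["image"][180:360,170:350,::-1],None,fx=3.3,fy=3.3,interpolation=cv2.INTER_CUBIC))
E
```

```text
205 [[0.5665, 0.0158], [0.5676, 0.0142], [0.5684, 0.0137]] [119 127 195]
211 [[0.5677, 0.0228], [0.5677, 0.0245], [0.5689, 0.0227]] [255 255 254]
217 [[0.5713, 0.0233], [0.572, 0.0229], [0.5722, 0.024]] [254 253 252]
223 [[0.5754, 0.0225], [0.5758, 0.023], [0.5768, 0.022]] [254 254 253]
229 [[0.5788, 0.0238], [0.5792, 0.0242], [0.5803, 0.0231]] [254 254 253]
235 [[0.5664, 0.0588], [0.5666, 0.0593], [0.5669, 0.0597]] [46 50 69]
241 [[0.5665, 0.0651], [0.5665, 0.066], [0.567, 0.0657]] [41 43 64]
247 [[0.5662, 0.0715], [0.5669, 0.0711], [0.5668, 0.072]] [46 46 65]
253 [[0.5669, 0.0757], [0.5662, 0.0778], [0.5668, 0.0774]] [45 44 62]
259 [[0.5665, 0.0816], [0.5667, 0.0819], [0.5673, 0.0815]] [45 45 63]
265 [[0.5659, 0.0873], [0.5672, 0.0858], [0.5667, 0.0873]] [39 37 52]
271 [[0.5032, 0.1945], [0.5673, 0.0901], [0.5678, 0.0899]] [59 62 72]
277 [[0.5648, 0.0976], [0.5697, 0.0903], [0.5661, 0.0966]] [57 61 67]
283 [[0.5671, 0.0978], [0.573, 0.0895], [0.5664, 0.0999]] [58 58 65]
289 [[0.5705, 0.0965], [0.5756, 0.0896], [0.5679, 0.1013]] [56 55 57]
295 [[0.5716, 0.0987], [0.5786, 0.0894], [0.5719, 0.0992]] [57 58 63]
301 [[0.5739, 0.0989], [0.5812, 0.0896], [0.5743, 0.0995]] [61 59 64]
307 [[0.5757, 0.1], [0.5836, 0.0902], [0.5774, 0.0988]] [63 59 63]
313 [[0.5787, 0.0995], [0.5874, 0.0891], [0.5789, 0.1002]] [51 51 52]
319 [[0.5818, 0.0991], [0.6451, 0.0229], [0.5823, 0.0993]] [255 255 255]
325 [[0.5849, 0.0986], [0.6502, 0.0227], [0.5848, 0.0996]] [254 253 249]
331 [[0.5877, 0.0986], [0.6533, 0.0249], [0.5861, 0.1013]] [185 184 177]
337 [[0.6587, 0.0238], [0.6596, 0.0235], [0.5886, 0.1015]] [245 244 238]
343 [[0.567, 0.1267], [0.6652, 0.0231], [0.5674, 0.1269]] [255 255 255]
349 [[0.5669, 0.129], [0.5668, 0.1294], [0.5665, 0.1299]] [21 23 24]
```

View pics/w5c.png

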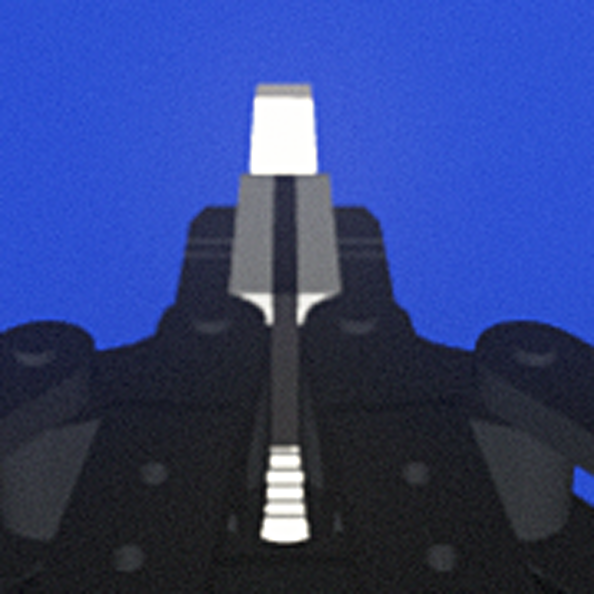

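```bash
python3 - <<'E'
from h import *
s=read_state();q=read_camera("scene");p=proj(q,s["tool_pos"]);print(p, proj(q,s["tool_pos"]+[0,0,.0304]))
u,v=map(int,p)
im=q["image"].copy()
c=im[v-70:v+50,u-70:u+70,::-1]
cv2.imwrite("pics/s5.png",cv2.resize(c,None,fx=5,fy=5,interpolation=cv2.INTER_CUBIC)[:600])
for dv in range(-30,14,2): print(v+dv,[np.round(atd(q,u+k,v+dv),3).tolist() for k in(-3,0,3)])
E
```

```text
[194.70898459 175.80895435] [193.88467649 169.83302639]
145 [[0.6, -0.187, 0.207], [0.591, -0.183, 0.204], [0.578, -0.186, 0.195]]
147 [[0.6, -0.188, 0.199], [0.589, -0.188, 0.191], [0.581, -0.183, 0.19]]
149 [[0.599, -0.19, 0.188], [0.59, -0.188, 0.184], [0.582, -0.183, 0.182]]
151 [[0.589, -0.207, 0.162], [0.591, -0.187, 0.177], [0.582, -0.184, 0.173]]
153 [[0.591, -0.206, 0.156], [0.592, -0.187, 0.168], [0.582, -0.186, 0.162]]
155 [[0.593, -0.204, 0.149], [0.594, -0.186, 0.161], [0.585, -0.183, 0.158]]
157 [[0.593, -0.206, 0.138], [0.591, -0.192, 0.147], [0.588, -0.18, 0.153]]
159 [[0.594, -0.206, 0.131], [0.589, -0.197, 0.133], [0.589, -0.18, 0.144]]
161 [[0.594, -0.208, 0.119], [0.583, -0.207, 0.113], [0.59, -0.179, 0.137]]
163 [[0.59, -0.216, 0.101], [0.583, -0.209, 0.102], [0.599, -0.167, 0.143]]
165 [[0.587, -0.222, 0.086], [0.591, -0.198, 0.106], [0.597, -0.172, 0.129]]
167 [[0.588, -0.223, 0.076], [0.594, -0.195, 0.101], [0.577, -0.203, 0.082]]
169 [[0.588, -0.225, 0.065], [0.585, -0.21, 0.074], [0.575, -0.206, 0.069]]
171 [[0.568, -0.257, 0.016], [0.586, -0.21, 0.064], [0.572, -0.213, 0.052]]
173 [[0.573, -0.251, 0.014], [0.565, -0.244, 0.014], [0.558, -0.235, 0.016]]
175 [[0.581, -0.241, 0.018], [0.572, -0.234, 0.016], [0.569, -0.221, 0.023]]
177 [[0.588, -0.232, 0.019], [0.583, -0.221, 0.024], [0.575, -0.214, 0.023]]
179 [[0.596, -0.221, 0.023], [0.586, -0.218, 0.017], [0.578, -0.21, 0.018]]
181 [[0.6, -0.217, 0.019], [0.591, -0.212, 0.015], [0.582, -0.206, 0.014]]
183 [[0.603, -0.215, 0.012], [0.597, -0.205, 0.016], [0.59, -0.197, 0.016]]
185 [[0.611, -0.203, 0.017], [0.601, -0.2, 0.012], [0.594, -0.193, 0.012]]
187 [[0.615, -0.2, 0.013], [0.609, -0.19, 0.015], [0.601, -0.184, 0.014]]
```

View pics/s5.png

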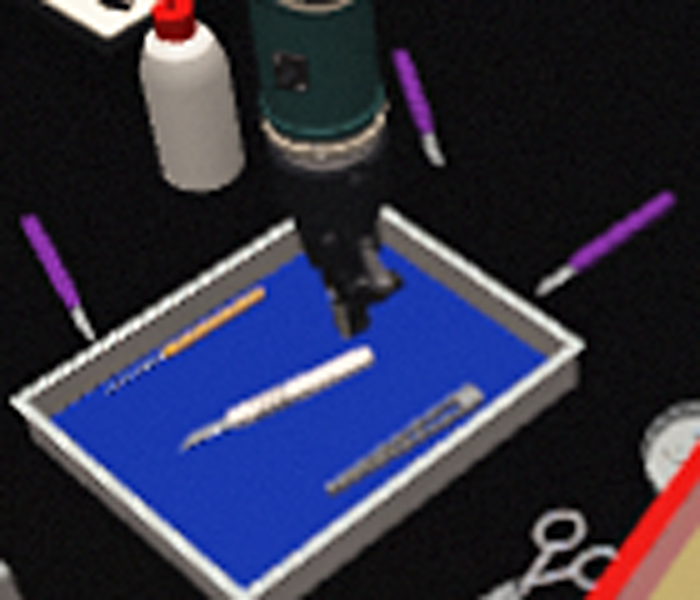

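Call:
play_rows(slide=[[0,0,0],[0,0,0],[0,0,0],[0,0,0.6],[0,0,1.2],[0,0,1.8],[0,0,2.3],[0,0,2.7],[0,0,2.9],[0,0,3],[0,0,3],[0,0,3]], delta_rot=[[0,0,0],[0,0,0],[0,0,0],[0,0,0],[0,0,0],[0,0,0],[0,0,0],[0,0,0],[0,0,0],[0,0,0],[0,0,0],[0,0,0]], hand=0.3)

```text
time: 7.93
tool_pos: [0.5779, -0.2229, -0.0053]
tcp_rot: [0.259, 3.13, -0.002]
wrist_force: [-0.0, 0.0, -1.2]
width: 0.303
```

```bash
python3 - <<'E'
from h import *
s=read_state();w=read_camera("wrist");print(s["tool_pos"],s["wrist_force"],s["width"])
cv2.imwrite("pics/w6.png",cv2.resize(w["image"][150:340,140:370,::-1],None,fx=3,fy=3,interpolation=cv2.INTER_CUBIC))
for v in range(214,300,4):
    print(v,[np.round(atd(w,u,v,s)[[0,2]],3).tolist()+[int(w["image"][v,u].sum())] for u in (218,222,226,230,280,284,288,292)])
E
```

```text
[ 0.5778656  -0.22285274 -0.00531016] [-0.03456903  0.0271102  -1.21928195] 0.3028520614654189
214 [[0.559, 0.014, 344], [0.559, 0.015, 346], [0.559, 0.015, 350], [0.56, 0.014, 359], [0.564, 0.015, 366], [0.564, 0.015, 353], [0.564, 0.016, 357], [0.565, 0.014, 348]]
218 [[0.561, 0.015, 365], [0.561, 0.014, 356], [0.562, 0.013, 360], [0.562, 0.014, 366], [0.565, 0.016, 367], [0.566, 0.016, 356], [0.567, 0.014, 343], [0.567, 0.016, 352]]
222 [[0.563, 0.015, 356], [0.563, 0.016, 353], [0.563, 0.015, 346], [0.564, 0.015, 360], [0.568, 0.016, 380], [0.569, 0.015, 383], [0.569, 0.016, 370], [0.569, 0.015, 356]]
226 [[0.565, 0.015, 354], [0.566, 0.015, 357], [0.566, 0.015, 371], [0.566, 0.015, 360], [0.57, 0.015, 378], [0.571, 0.014, 389], [0.571, 0.015, 370], [0.571, 0.016, 360]]
230 [[0.568, 0.014, 373], [0.567, 0.017, 355], [0.568, 0.014, 366], [0.568, 0.015, 373], [0.573, 0.015, 368], [0.573, 0.015, 380], [0.573, 0.016, 385], [0.573, 0.016, 370]]
234 [[0.564, 0.028, 374], [0.565, 0.027, 387], [0.565, 0.028, 303], [0.57, 0.016, 233], [0.575, 0.016, 392], [0.569, 0.028, 183], [0.57, 0.027
[... 2055 characters left out ...]
], [0.575, 0.059, 249]]
286 [[0.569, 0.064, 170], [0.572, 0.06, 257], [0.577, 0.053, 199], [0.602, 0.016, 416], [0.607, 0.015, 414], [0.587, 0.045, 228], [0.577, 0.06, 233], [0.577, 0.06, 268]]
290 [[0.57, 0.066, 192], [0.574, 0.06, 262], [0.578, 0.054, 188], [0.605, 0.015, 407], [0.609, 0.016, 412], [0.588, 0.046, 271], [0.578, 0.06, 239], [0.579, 0.059, 230]]
294 [[0.571, 0.066, 183], [0.576, 0.06, 253], [0.58, 0.054, 179], [0.607, 0.016, 397], [0.612, 0.015, 411], [0.589, 0.047, 331], [0.58, 0.06, 246], [0.58, 0.06, 217]]
298 [[0.573, 0.067, 176], [0.578, 0.06, 248], [0.583, 0.053, 186], [0.61, 0.016, 403], [0.503, 0.165, 409], [0.615, 0.015, 409], [0.582, 0.06, 245], [0.503, 0.165, 228]]
```

View pics/w6.png

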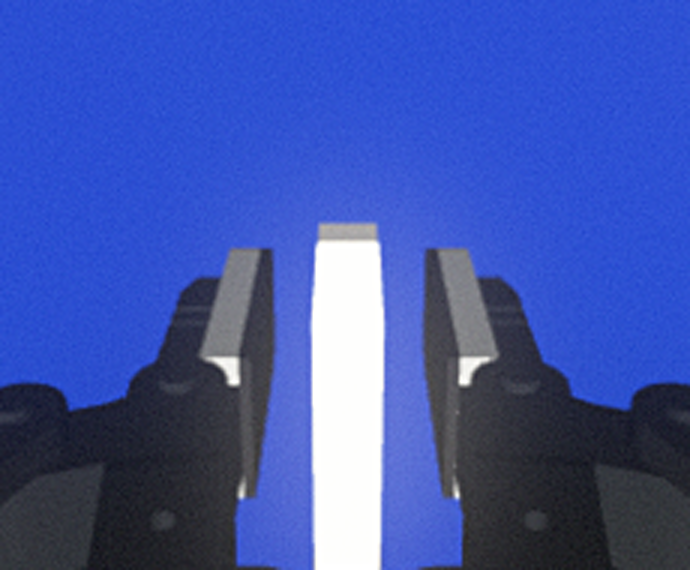

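Call:
play_rows(slide=[[0,0,0.3],[0,0,0.6],[0,0,0.8],[0,0,0.9],[0,0,0.9],[0,0,0.9]], delta_rot=[[0,0,0],[0,0,0],[0,0,0],[0,0,0],[0,0,0],[0,0,0]])

```text
time: 8.48
tool_pos: [0.5783, -0.223, -0.0123]
tcp_rot: [0.258, 3.129, -0.003]
wrist_force: [-3.8, 1.5, 11.5]
width: 0.301
```

Call:
play_rows(slide=[[0,0,0],[0,0,0],[0,0,0],[0,0,0],[0,0,0],[0,0,0],[0,0,0]], delta_rot=[[0,0,0],[0,0,0],[0,0,0],[0,0,0],[0,0,0],[0,0,0],[0,0,0]], hand=0, force=70)

```text
time: 9.07
tool_pos: [0.579, -0.2233, -0.0111]
tcp_rot: [0.258, 3.128, -0.003]
wrist_force: [-1.1, 0.7, 7.5]
width: 0.109
```

```bash
cat > cw.py <<'E'
from h import *
import sys
s=read_state();w=read_camera("wrist");print(s["tool_pos"],s["wrist_force"],s["width"])
cv2.imwrite("pics/"+sys.argv[1],cv2.resize(w["image"][150:380,130:380,::-1],None,fx=2.6,fy=2.6,interpolation=cv2.INTER_CUBIC))
E
python3 cw.py w7.png
```

```text
[ 0.57902488 -0.22330143 -0.01105623] [-1.14224712  0.74407429  7.46059085] 0.10851529060338858
```

View pics/w7.png

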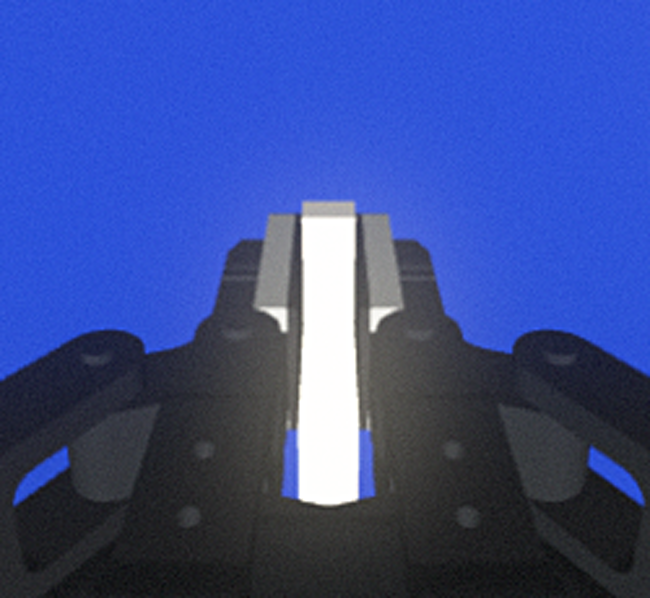

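Call:
play_rows(slide=[[0,0,-0.5],[0,0,-1.5],[0,0,-3],[0,0,-5],[0,0,-7],[0,0,-9],[0,0,-11],[0,0,-12],[0,0,-12],[0,0,-12]], delta_rot=[[0,0,0],[0,0,0],[0,0,0],[0,0,0],[0,0,0],[0,0,0],[0,0,0],[0,0,0],[0,0,0],[0,0,0]])

```text
time: 9.95
tool_pos: [0.579, -0.2232, 0.1094]
tcp_rot: [0.258, 3.127, -0.004]
wrist_force: [-0.8, 0.3, -1.2]
width: 0.11
```

```bash
python3 cw.py w8.png; python3 - <<'E'
from h import *
q=read_camera("scene");s=read_state();u,v=map(int,proj(q,s["tool_pos"]))
c=q["image"][v-60:v+60,u-80:u+70,::-1];cv2.imwrite("pics/s8.png",cv2.resize(c,None,fx=5,fy=5,interpolation=cv2.INTER_CUBIC)[:600])
for t in ["scalpel_tip","scalpel_end","scalpel_mid"]:
  for a in landmark_of(t,q): print(t,np.round(a["at"]),round(a["conf"],2),np.round(atd(q,*a["at"]),3))
E
```

```text
[ 0.57904002 -0.2231853   0.10943199] [-0.79834307  0.33457923 -1.15141649] 0.11023633548594565
scalpel_tip [234. 162.] 0.64 [ 0.415 -0.192  0.006]
scalpel_tip [153. 169.] 0.56 [ 0.67  -0.34   0.037]
scalpel_tip [211. 137.] 0.42 [ 0.381 -0.362  0.   ]
scalpel_tip [141. 176.] 0.41 [ 0.721 -0.343  0.04 ]
scalpel_end [259. 145.] 0.63 [ 0.278 -0.191  0.003]
scalpel_end [130. 148.] 0.62 [ 0.654 -0.529  0.008]
scalpel_end [196. 153.] 0.56 [ 0.575 -0.203  0.147]
scalpel_end [339. 220.] 0.54 [0.353 0.245 0.001]
scalpel_end [205. 115.] 0.49 [ 0.31  -0.482  0.006]
scalpel_mid [205. 124.] 0.61 [ 0.342 -0.447 -0.002]
scalpel_mid [244. 154.] 0.52 [ 0.363 -0.191  0.01 ]
scalpel_mid [175. 161.] 0.43 [ 0.642 -0.229  0.137]
scalpel_mid [132. 163.] 0.42 [ 0.691 -0.459  0.001]
```

View pics/w8.png

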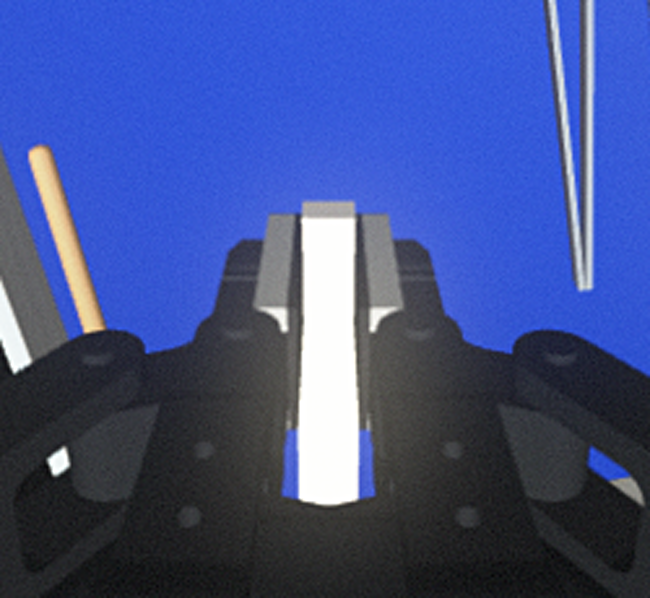

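View pics/s8.png

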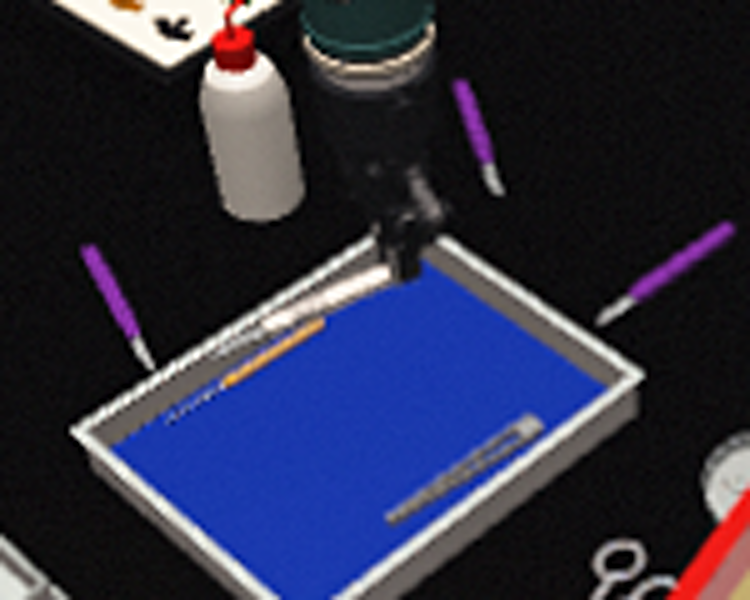

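```bash
python3 to.py .42 -.05 .22 3.2; python3 to.py .391 .159 .22 3.4156;python3 to.py .391 .159 .22 3.2
```

```text
slide cm [ 18.37  14.42 -11.31] rot [-1.100e-03 -1.000e-04 -2.232e-01]
slide cm [ 24.66  34.57 -11.33] rot [-1.100e-03 -2.000e-04 -4.388e-01]
slide cm [ 24.66  34.57 -11.33] rot [-1.100e-03 -1.000e-04 -2.232e-01]
```

Call:
play_rows(slide=[[2,1,-3],[5,3.5,-6],[8,6,-8],[11,8.5,-10],[14.5,11,-11],[18.4,14.4,-11.3],[20,18,-11.3],[21.5,22,-11.3],[23,26,-11.3],[24,30,-11.3],[24.6,33,-11.3],[24.7,34.6,-11.3]], delta_rot=[[0,0,0],[0,0,-0.02],[0,0,-0.06],[0,0,-0.1],[0,0,-0.14],[0,0,-0.18],[0,0,-0.23],[0,0,-0.28],[0,0,-0.33],[0,0,-0.38],[0,0,-0.42],[0,0,-0.439]])

```text
time: 11.2
tool_pos: [0.389, 0.1624, 0.2193]
tcp_rot: [0.435, -3.11, -0.0]
wrist_force: [0.4, -0.7, -0.2]
width: 0.107
```

Call:
play_rows(slide=[[0,0,0],[0,0,0],[0,0,0],[0,0,0]], delta_rot=[[0,0,0],[0,0,0],[0,0,0],[0,0,0]])

```text
time: 11.53
tool_pos: [0.3889, 0.1614, 0.2188]
tcp_rot: [0.433, -3.11, 0.001]
wrist_force: [0.1, 0.2, -0.9]
width: 0.109
```

```bash
cat > v.py <<'E'
from h import *
import sys
n=sys.argv[1]
s=read_state();w=read_camera("wrist");save(w,"w"+n);q=read_camera("scene");t=read_camera("top")
print(s["time"],s["tool_pos"],s["tcp_rot"],2*np.arctan2(s["tcp_rot"][1],s["tcp_rot"][0]),s["width"],s["wrist_force"])
a=cv2.resize(q["image"][100:290,210:350,::-1],None,fx=3,fy=3,interpolation=cv2.INTER_CUBIC)
b=cv2.resize(t["image"][90:280,150:270,::-1],None,fx=3,fy=3,interpolation=cv2.INTER_CUBIC)
cv2.imwrite("pics/st"+n,np.hstack([a,b]))
E
python3 v.py 9.png
```

```text
11.5333 [0.38891019 0.16138995 0.21875262] [ 4.32979051e-01 -3.10973145e+00  8.17552270e-04] -2.864904296951781 0.10865007369418209 [ 0.0560786   0.2298766  -0.88291811]
```

View pics/w9.png

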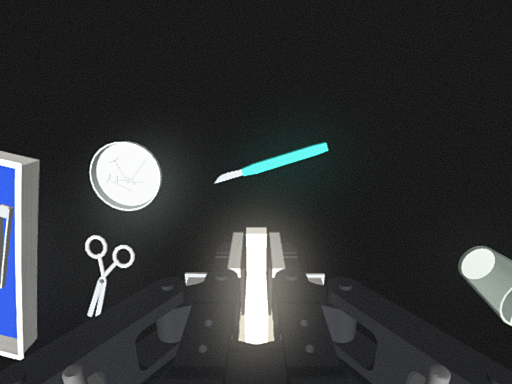

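View pics/st9.png

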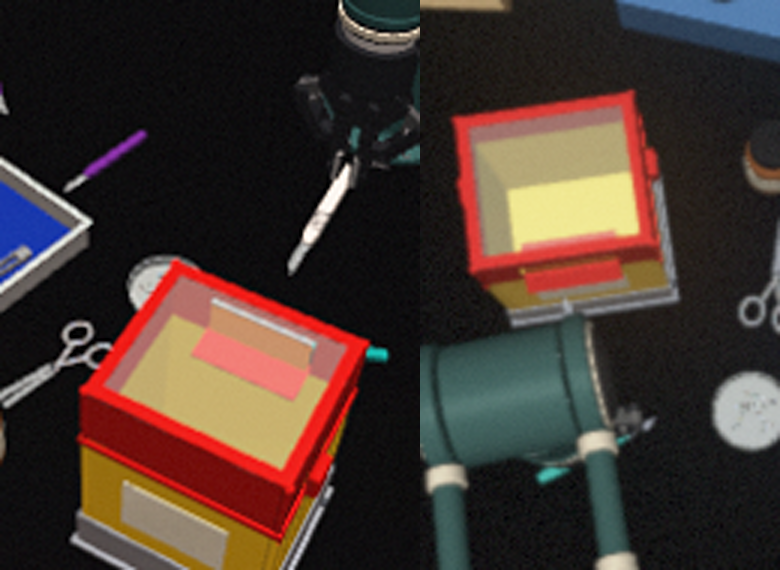

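```bash
python3 - <<'E'
from h import *
s=read_state();M=R.from_rotvec(s["tcp_rot"]).as_matrix()
q=read_camera("scene");t=read_camera("top")
for nm,x in(("tip",-.137),("bladebase",-.098),("end",.013)):
    X=s["tool_pos"]+M@np.array([x,0,-.030]); print(nm,np.round(X,4),proj(q,X),proj(t,X))
    for dz in(-.01,.01): print("  dz",dz,proj(q,X+[0,0,dz]))
m=np.array([.5626,.2070,.185]); print("mouth",proj(q,m),proj(t,m)); 
for a in landmark_of("mouth",t): print(a["at"],a["conf"],atz(t,*a["at"],.185))
for a in landmark_of("scalpel_tip",q): print(a["at"],a["conf"],atd(q,*a["at"]))
# depth profile along scalpel in scene
for f in np.linspace(-.13,-.02,8):
    X=s["tool_pos"]+M@np.array([f,0,-.034]);u,v=proj(q,X);print(np.round(X,3),np.round(atd(q,u,v),3))
# front panel from top depth
for v in range(170,200,2): print(v,np.round(atd(t,341/1 if 0 else 203,v),3), t["image"][v,203])
b=cv2.resize(t["image"][160:210,150:260,::-1],None,fx=7,fy=7,interpolation=cv2.INTER_CUBIC);cv2.imwrite("pics/t9c.png",b)
E
```

```text
tip [0.5211 0.1986 0.249 ] [305.69439793 189.79645478] [197.75151022 189.13759267]
  dz -0.01 [305.19983867 192.27567808]
  dz 0.01 [306.19635372 187.27852007]
bladebase [0.4836 0.188  0.249 ] [311.39911256 180.32833841] [199.45838043 202.07962712]
  dz -0.01 [310.87460357 182.82100308]
  dz 0.01 [311.93123191 177.79783386]
end [0.3768 0.1578 0.2491] [326.22742522 155.66884041] [204.45705458 239.97599673]
  dz -0.01 [325.63608265 158.17733018]
  dz 0.01 [326.82665836 153.12512048]
mouth [295.29157902 215.16843258] [200.16103186 179.94530709]
[202.9, 182.0] 0.78 [0.55707223 0.19755362 0.185     ]
[305.2, 191.9] 0.63 [3.36716106e-01 8.90719671e-02 2.55148169e-04]
[211.8, 136.7] 0.63 [ 0.37946618 -0.3588512   0.00378375]
[232.3, 162.2] 0.55 [ 0.42271283 -0.19287167  0.00668042]
[198.2, 255.0] 0.45 [0.77738375 0.03559981 0.02670627]
[141.4, 173.3] 0.39 [ 0.6969747  -0.38833002  0.00082104]
[0.514 0.197 0.253] [0.511 0.195 0.248]
[0.499 0.192 0.253] [0.496 0.19  0.249]
[0.484 0.188 0.253] [0.483 0.187 0.251]
[0.469 0.184 0.253] [0.469 0.184 0.253]
[0.454 0.18  0.253] [0.451 0.178 0.25 ]
[0.439 0.175 0.253] [1.083 0.532 0.972]
[0.424 0.171 0.253] [0.424 0.171 0.253]
[0.409 0.167 0.253] [0.408 0.166 0.252]
170 [0.58  0.192 0.249] [228 110 103]
172 [0.574 0.19  0.252] [223  67  61]
174 [0.566 0.189 0.257] [185  60  54]
176 [0.571 0.196 0.21 ] [121  50  30]
178 [0.57  0.199 0.183] [176  66  45]
180 [0.563 0.198 0.187] [199  56  49]
182 [0.558 0.198 0.179] [197  53  48]
184 [0.553 0.198 0.173] [192  63  56]
186 [0.562 0.211 0.094] [137 124 108]
188 [0.561 0.215 0.065] [136 119  79]
190 [0.556 0.216 0.051] [131 125 118]
192 [0.555 0.22  0.02 ] [91 87 85]
194 [0.446 0.121 0.614] [69 74 74]
196 [0.441 0.119 0.621] [45 59 57]
198 [0.436 0.118 0.626] [49 70 63]
```

View pics/t9c.png

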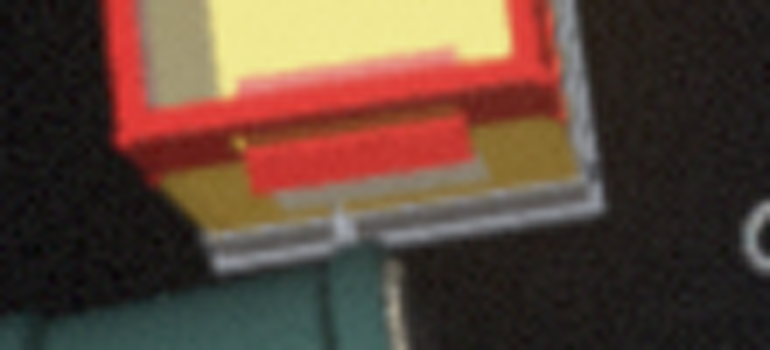

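```bash
python3 to.py .3916 .1548 .165 3.4156
```

```text
slide cm [-0.04 -0.75  5.43] rot [ 0.0003 -0.0006  0.0026]
```

Call:
play_rows(slide=[[0,-0.2,1],[0,-0.4,2],[0,-0.75,3],[0,-0.75,4],[0,-0.75,5],[0,-0.75,5.4],[0,-0.75,5.4],[0,-0.75,5.4],[0,-0.75,5.4],[0,-0.75,5.4]], delta_rot=[[0,0,0],[0,0,0],[0,0,0],[0,0,0],[0,0,0],[0,0,0],[0,0,0],[0,0,0],[0,0,0],[0,0,0]])

```text
time: 12.72
tool_pos: [0.3918, 0.1549, 0.166]
tcp_rot: [-0.433, 3.111, 0.001]
wrist_force: [-0.7, 0.5, -0.3]
width: 0.111
```

```bash
python3 v.py 10.png; python3 to.py .4253 .1643 .165 3.4156;  python3 to.py .5495 .1992 .165 3.4156
```

```text
12.7167 [0.39180312 0.15494813 0.16602595] [-4.33323818e-01  3.11091678e+00  7.01462865e-04] 3.4183943594005908 0.11105083030426409 [-0.70435113  0.48243508 -0.29464701]
slide cm [-3.5  -0.01  0.09] rot [0.0004 0.0004 0.0028]
slide cm [-16.4   -0.05   0.1 ] rot [0.0004 0.0004 0.0028]
```

View pics/st10.png

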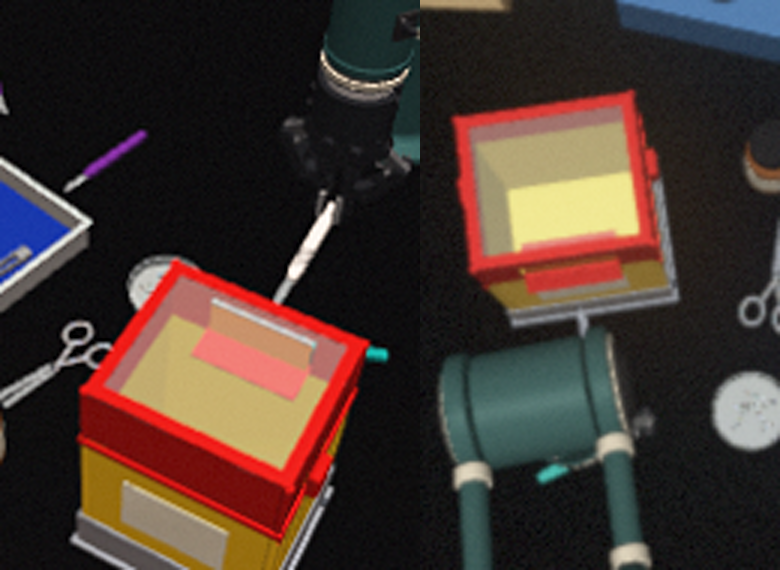

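Aligned with the slot. Advance 9 cm first (tip 5 cm inside), then check.

Call:
play_rows(slide=[[-1,0,0.1],[-2,0,0.1],[-3,0,0.1],[-4,0,0.1],[-5,0,0.1],[-6,0,0.1],[-7,0,0.1],[-8,0,0.1],[-9,0,0.1],[-9,0,0.1]], delta_rot=[[0,0,0],[0,0,0],[0,0,0],[0,0,0],[0,0,0],[0,0,0],[0,0,0],[0,0,0],[0,0,0],[0,0,0]])

```text
time: 13.7
tool_pos: [0.4803, 0.18, 0.1651]
tcp_rot: [-0.433, 3.11, 0.001]
wrist_force: [0.1, -0.1, -0.8]
width: 0.108
```

```bash
python3 v.py 11.png;   python3 to.py .5495 .1992 .165 3.4156
```

```text
13.7 [0.48033    0.18000347 0.16506833] [-4.32922500e-01  3.10993863e+00  8.90226131e-04] 3.418227135614703 0.10845589991700125 [ 0.06497973 -0.10742485 -0.84471735]
slide cm [-7.42 -0.05 -0.04] rot [ 0.0003 -0.0005  0.0027]
```

View pics/st11.png

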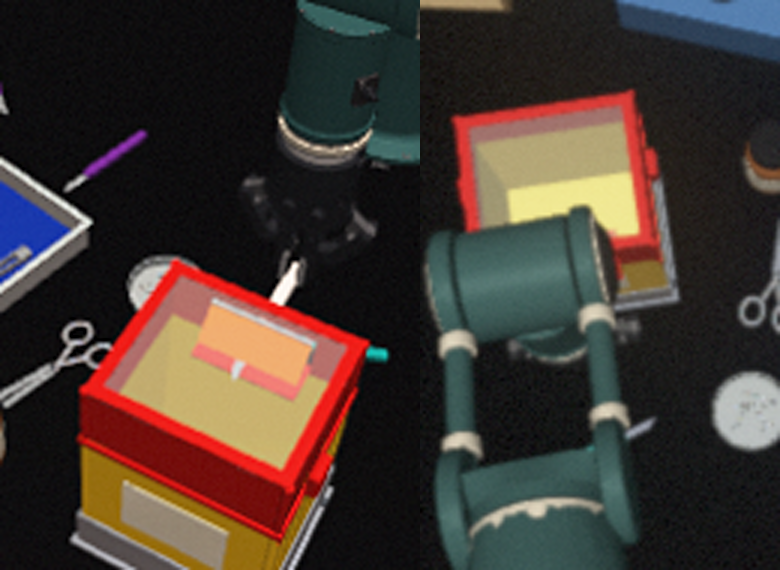

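View pics/w11.png

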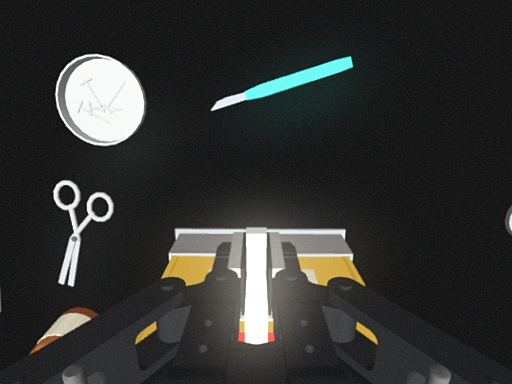

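Call:
play_rows(slide=[[-1,0,0],[-2,0,0],[-3,0,0],[-4,0,0],[-5,0,0],[-5.8,0,0],[-6.4,0,0],[-6.8,0,0],[-7,0,0],[-7.1,0,0],[-7.1,0,0],[-7.1,0,0]], delta_rot=[[0,0,0],[0,0,0],[0,0,0],[0,0,0],[0,0,0],[0,0,0],[0,0,0],[0,0,0],[0,0,0],[0,0,0],[0,0,0],[0,0,0]])

```text
time: 14.85
tool_pos: [0.5459, 0.1987, 0.1646]
tcp_rot: [0.433, -3.111, -0.0]
wrist_force: [-0.4, -0.2, 0.5]
width: 0.114
```

```bash
python3 v.py 12.png;   python3 to.py .5495 .1992 .165 3.4156
```

```text
14.85 [0.54590521 0.19867438 0.1645849 ] [ 4.33237370e-01 -3.11065579e+00 -3.03371171e-04] -2.864822542733762 0.11367937582863351 [-0.41488191 -0.22070636  0.52070796]
slide cm [-0.36 -0.05 -0.03] rot [ 0.0003 -0.0005  0.0027]
```

View pics/st12.png

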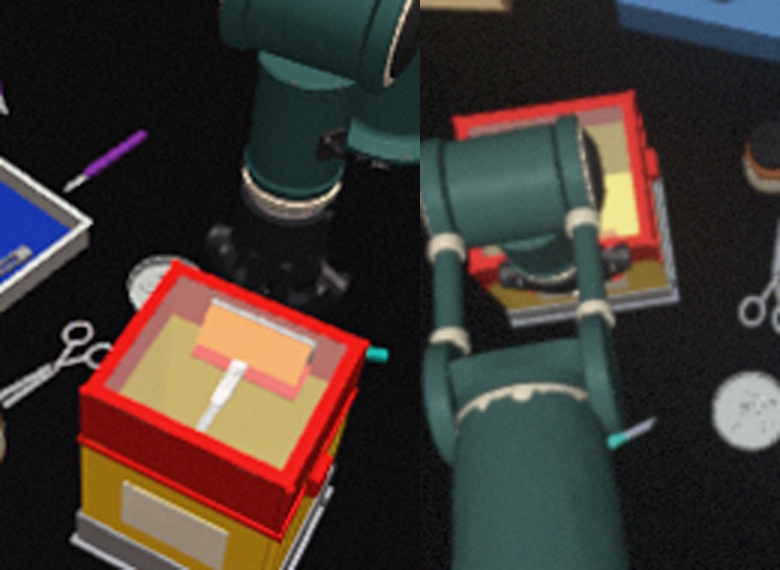

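View pics/w12.png

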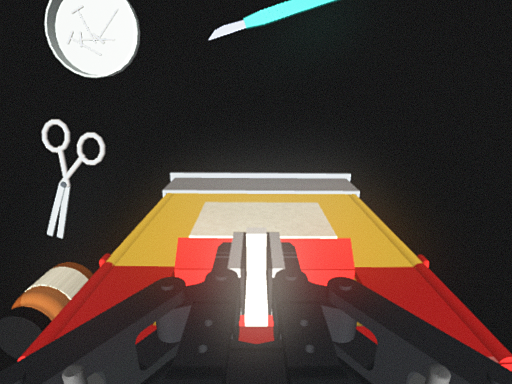

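Call:
play_rows(slide=[[0.2,0,0],[0.4,0,0.1],[0.5,0,0.2],[0.5,0,0.3],[0.5,0,0.4],[0.5,0,0.45],[0.5,0,0.45],[0.5,0,0.45]], delta_rot=[[0,0,0],[0,0,0],[0,0,0],[0,0,0],[0,0,0],[0,0,0],[0,0,0],[0,0,0]])

```text
time: 15.67
tool_pos: [0.5412, 0.1973, 0.1602]
tcp_rot: [0.433, -3.111, -0.0]
wrist_force: [-0.4, -0.2, -0.8]
width: 0.109
```

Call:
play_rows(slide=[[0,0,0.05],[0,0,0.1],[0,0,0.13],[0,0,0.13]], delta_rot=[[0,0,0],[0,0,0],[0,0,0],[0,0,0]])

```text
time: 16.0
tool_pos: [0.5414, 0.1974, 0.159]
tcp_rot: [0.433, -3.111, -0.0]
wrist_force: [0.5, -0.3, 0.9]
width: 0.11
```

```bash
python3 v.py 13.png; python3 - <<'E'
from h import *
s=read_state();w=read_camera("wrist")
for v in range(234,345,6): print(v,np.round(atd(w,256,v,s),3),np.round(atd(w,190,v,s),3),w["image"][v,190])
E
```

```text
16.0 [0.54138231 0.19738684 0.15901979] [ 4.33300778e-01 -3.11134789e+00 -4.73078028e-04] -2.864843342672578 0.110281826171403 [ 0.47552153 -0.26827869  0.86732277]
234 [0.53  0.195 0.193] [0.575 0.157 0.124] [210 170  66]
240 [0.533 0.196 0.194] [0.575 0.159 0.133] [211 184 121]
246 [0.536 0.196 0.194] [0.572 0.161 0.146] [255 255 255]
252 [0.539 0.197 0.194] [0.56  0.165 0.173] [250  80  68]
258 [0.542 0.198 0.194] [0.563 0.165 0.175] [250  81  67]
264 [0.546 0.199 0.193] [0.565 0.166 0.178] [251  83  72]
270 [0.549 0.2   0.194] [0.567 0.167 0.181] [250  77  62]
276 [0.553 0.201 0.193] [0.569 0.168 0.183] [250  77  68]
282 [0.557 0.202 0.192] [0.572 0.169 0.183] [196  50  45]
288 [0.56  0.203 0.193] [0.541 0.172 0.231] [67 44 36]
294 [0.563 0.204 0.193] [0.541 0.173 0.235] [67 46 43]
300 [0.567 0.205 0.193] [0.541 0.174 0.238] [61 42 38]
306 [0.57  0.206 0.194] [0.541 0.174 0.24 ] [75 68 69]
312 [0.574 0.207 0.193] [0.53  0.175 0.257] [60 49 47]
318 [0.577 0.208 0.193] [0.529 0.176 0.26 ] [55 46 46]
324 [0.581 0.209 0.194] [0.53  0.176 0.262] [48 43 40]
330 [0.586 0.21  0.193] [0.529 0.177 0.265] [49 43 43]
336 [0.583 0.21  0.2  ] [0.53  0.177 0.266] [42 36 38]
342 [0.574 0.207 0.214] [0.529 0.177 0.268] [40 36 37]
```

View pics/w13.png

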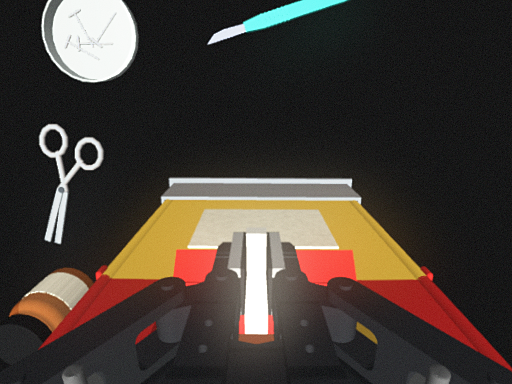

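Call:
play_rows(slide=[[0,0,0],[0,0,0],[0,0,0],[0,0,0],[0,0,0],[0,0,0]], delta_rot=[[0,0,0],[0,0,0],[0,0,0],[0,0,0],[0,0,0],[0,0,0]], hand=0.35)

```text
time: 16.7
tool_pos: [0.5412, 0.1974, 0.1589]
tcp_rot: [0.433, -3.111, -0.0]
wrist_force: [0.3, -0.1, -0.8]
width: 0.349
```

```bash
python3 v.py 14.png
```

```text
16.7 [0.54123649 0.19737085 0.15894788] [ 4.33278752e-01 -3.11110347e+00 -4.42607630e-04] -2.8648357668008577 0.34902794497457607 [ 0.34813914 -0.10303613 -0.76262456]
```

View pics/w14.png

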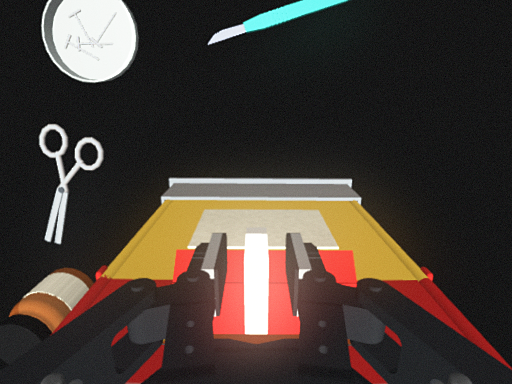

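View pics/st14.png

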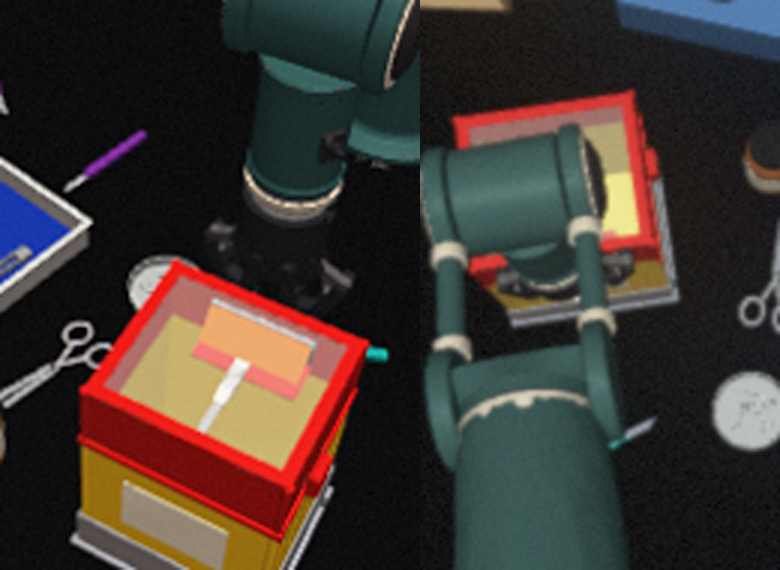

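Call:
play_rows(slide=[[0.7,0,0],[1.5,0,0],[2.5,0,0],[3.5,0,0],[3.7,0,0],[3.7,0,0],[3.7,0,0]], delta_rot=[[0,0,0],[0,0,0],[0,0,0],[0,0,0],[0,0,0],[0,0,0],[0,0,0]])

```text
time: 17.43
tool_pos: [0.5056, 0.1873, 0.1593]
tcp_rot: [-0.433, 3.111, 0.001]
wrist_force: [-0.0, 0.4, 0.0]
width: 0.352
```

Call:
play_rows(slide=[[0,0,0.1],[0,0,0.15],[0,0,0.15],[0,0,0.15],[0,0,0.15],[0,0,0.15],[0,0,0.15]], delta_rot=[[0,0,0],[0,0,0],[0,0,0],[0,0,0],[0,0,0],[0,0,0],[0,0,0]], hand=0)

```text
time: 18.02
tool_pos: [0.5057, 0.1873, 0.1577]
tcp_rot: [-0.433, 3.111, 0.001]
wrist_force: [-0.4, 0.7, -0.4]
width: 0.001
```

```bash
python3 v.py 15.png; python3 - <<'E'
from h import *
s=read_state();w=read_camera("wrist")
M=R.from_rotvec(s["tcp_rot"]).as_matrix()
for v in range(222,350,4): print(v,*[np.round(M.T@(atd(w,u,v,s)-s["tool_pos"]),3).tolist()+[round(float(atd(w,u,v,s)[2]),3)] for u in (247,256,265)],w["image"][v,256])
E
```

```text
18.0167 [0.50565421 0.18725578 0.15773623] [-4.33302171e-01  3.11116359e+00  6.25030290e-04] 3.41835902884702 0.00139775106947806 [-0.43451657  0.6741795  -0.35966768]
222 [-0.054, -0.009, 0.134, 0.024] [-0.054, 0.001, 0.133, 0.025] [-0.054, 0.01, 0.134, 0.024] [140 137 132]
226 [-0.054, -0.009, 0.123, 0.035] [-0.054, 0.001, 0.123, 0.035] [-0.054, 0.01, 0.124, 0.034] [140 135 135]
230 [-0.053, -0.008, 0.113, 0.045] [-0.054, 0.001, 0.114, 0.044] [-0.054, 0.01, 0.115, 0.043] [137 136 131]
234 [0.011, -0.004, -0.034, 0.192] [0.011, 0.0, -0.033, 0.191] [0.011, 0.005, -0.033, 0.191] [45 42 42]
238 [0.011, -0.004, -0.037, 0.195] [0.011, 0.0, -0.038, 0.196] [0.011, 0.005, -0.037, 0.195] [59 58 49]
242 [0.011, -0.004, -0.041, 0.199] [0.011, 0.0, -0.042, 0.2] [0.01, 0.005, -0.041, 0.199] [55 49 49]
246 [0.011, -0.004, -0.047, 0.205] [0.011, 0.0, -0.046, 0.204] [0.01, 0.004, -0.045, 0.203] [57 51 48]
250 [0.011, -0.003, -0.049, 0.207] [0.011, 0.0, -0.05, 0.207] [0.011, 0.004, -0.049, 0.207] [55 51 48]
254 [0.011, -0.003, -0.052, 0.21] [0.011, 0.0, -0.053, 0.211] [0.011, 0.004, -0.053, 0.211] [
[... 1731 characters left out ...]
0.193] [-0.004, 0.004, -0.077, 0.234] [255 255 255]
326 [-0.007, -0.003, -0.075, 0.233] [-0.042, 0.0, -0.035, 0.193] [-0.006, 0.004, -0.076, 0.234] [255 255 255]
330 [-0.007, -0.003, -0.078, 0.236] [-0.044, 0.0, -0.036, 0.193] [-0.007, 0.004, -0.078, 0.235] [255 255 255]
334 [-0.008, -0.003, -0.079, 0.236] [-0.048, 0.0, -0.035, 0.193] [-0.007, 0.004, -0.08, 0.237] [255 255 255]
338 [-0.008, -0.003, -0.081, 0.239] [-0.05, 0.0, -0.036, 0.194] [-0.008, 0.004, -0.081, 0.239] [255 255 255]
342 [-0.008, -0.003, -0.083, 0.241] [-0.053, 0.0, -0.035, 0.193] [-0.008, 0.004, -0.083, 0.241] [255 255 255]
346 [0.009, -0.002, -0.102, 0.26] [0.01, 0.0, -0.103, 0.26] [0.011, 0.003, -0.104, 0.261] [46 48 48]
```

View pics/w15.png

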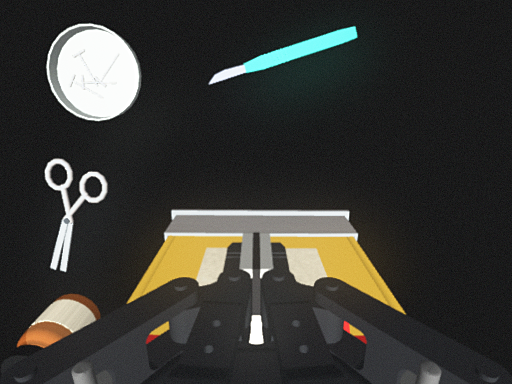

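View pics/st15.png

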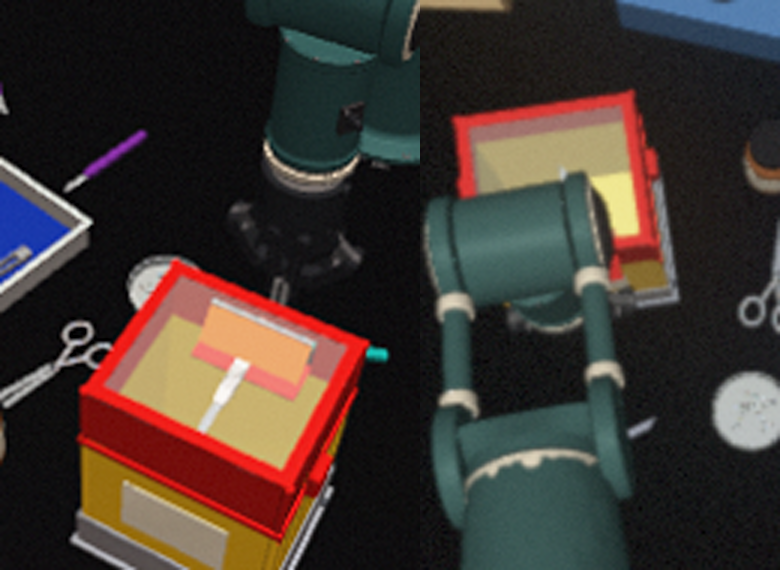

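Call:
play_rows(slide=[[0,0,0.15],[-0.3,0,0.25],[-0.9,0,0.25],[-1.5,0,0.25],[-2,0,0.25],[-2.5,0,0.25],[-3,0,0.25],[-3.5,0,0.25],[-3.9,0,0.25],[-4.2,0,0.25],[-4.3,0,0.25],[-4.3,0,0.25]], delta_rot=[[0,0,0],[0,0,0],[0,0,0],[0,0,0],[0,0,0],[0,0,0],[0,0,0],[0,0,0],[0,0,0],[0,0,0],[0,0,0],[0,0,0]])

```text
time: 19.22
tool_pos: [0.5452, 0.1985, 0.1544]
tcp_rot: [0.433, -3.107, 0.0]
wrist_force: [-4.1, -1.0, 0.7]
width: -0.002
```

```bash
python3 v.py 16.png
```

```text
19.2167 [0.54523825 0.19850347 0.15437454] [ 4.32673849e-01 -3.10745376e+00  4.55952904e-04] -2.8648967652270207 -0.00248347419385342 [-4.10015035 -1.02850502  0.66402943]
```

View pics/w16.png

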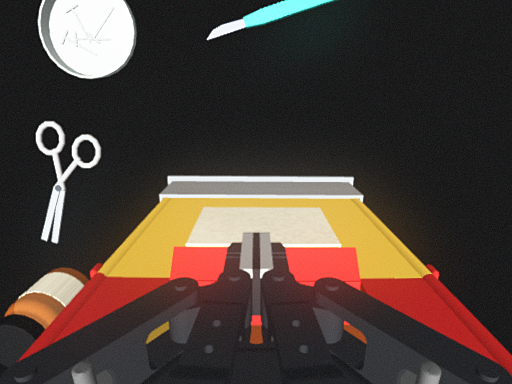

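View pics/st16.png

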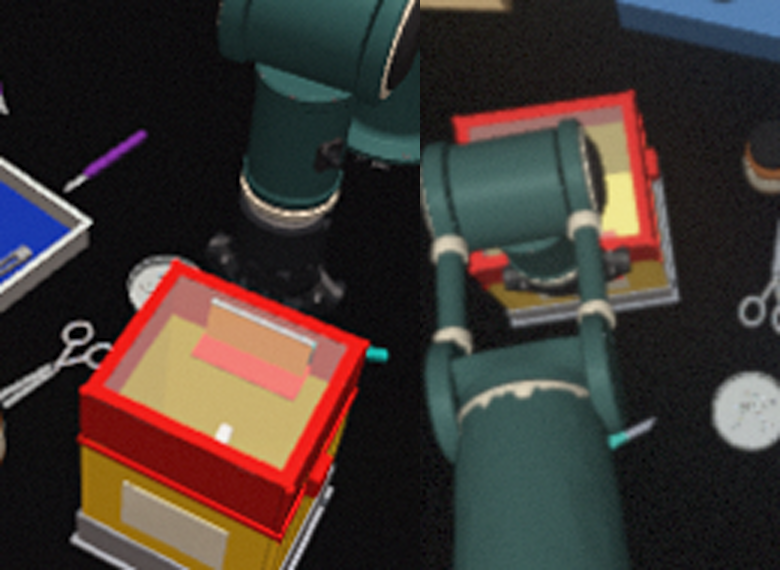

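Call:
play_rows(slide=[[0.5,0,-0.1],[1.2,0,-0.2],[2.5,0,-0.5],[4,0,-1],[6,0,-2],[8,0,-4],[10,0,-6],[12,0,-8],[12,0,-8],[12,0,-8],[12,0,-8],[12,0,-8]], delta_rot=[[0,0,0],[0,0,0],[0,0,0],[0,0,0],[0,0,0],[0,0,0],[0,0,0],[0,0,0],[0,0,0],[0,0,0],[0,0,0],[0,0,0]])

```text
time: 20.37
tool_pos: [0.4301, 0.1657, 0.2337]
tcp_rot: [0.433, -3.107, 0.001]
wrist_force: [0.4, 0.7, -1.2]
width: 0.001
```

Call:
play_rows(slide=[[8,0,-4],[8,0,-4],[8,0,-4],[8,0,-4],[8,0,-4],[8,0,-4]], delta_rot=[[0,0,0],[0,0,0],[0,0,0],[0,0,0],[0,0,0],[0,0,0]])

```text
time: 20.87
tool_pos: [0.3539, 0.144, 0.2729]
tcp_rot: [0.432, -3.106, 0.001]
wrist_force: [0.4, 0.1, -0.0]
width: -0.0
```

```bash
python3 v.py 17.png; python3 - <<'E'
from h import *
q=read_camera("scene");save(q,"s17.png")
for t in ["scalpel_mid","scalpel_tip","scalpel_end"]:
  print(t,[(np.round(a["at"]).tolist(),round(a["conf"],2)) for a in landmark_of(t,q)])
E
```

```text
20.8667 [0.35385378 0.14403372 0.2729444 ] [ 4.32317554e-01 -3.10596994e+00  1.01687700e-03] -2.8649913230177146 -0.0003681309910189387 [ 0.40608765  0.1337611  -0.04787605]
scalpel_mid [([244.0, 152.0], 0.6), ([206.0, 127.0], 0.51), ([129.0, 160.0], 0.44)]
scalpel_tip [([141.0, 174.0], 0.53), ([210.0, 136.0], 0.48), ([233.0, 165.0], 0.45)]
scalpel_end [([202.0, 113.0], 0.6), ([338.0, 218.0], 0.59), ([128.0, 148.0], 0.47), ([260.0, 144.0], 0.45)]
```

View pics/st17.png

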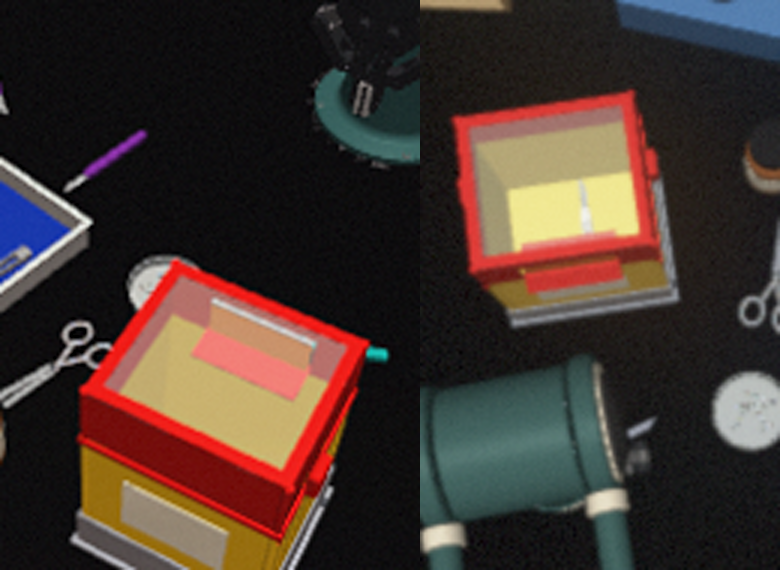

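View pics/s17.png

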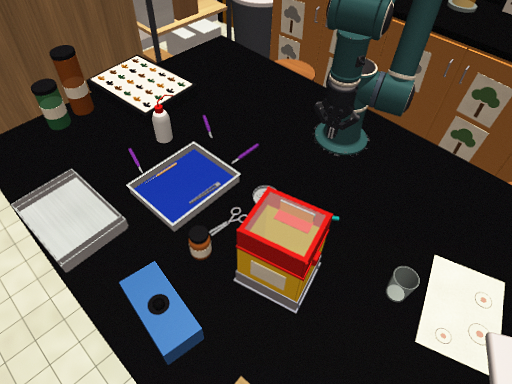

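The scene view shows the flap shut, and the top view shows the scalpel lying on the tub floor at about crop (585,205). The other things are where they were, and nothing touches the robot.

```bash
python3 -c "
from workcell import *
print(finish_job())"
```

```text
the job is handed in; nothing more can be done
None
```

The used scalpel is inside the sharps bin and the flap is shut behind it; I handed the job in at about 21 s of the 61 s allowed.

- **What I did:** I gripped the white scalpel by the end of its handle and lifted it level out of the tray. I then passed it blade first through the slot, so the blade itself pushed the flap open, and set the handle down on the slot floor. From behind, with the fingers shut and kept in front of the bin's face, I pushed the handle end until the scalpel dropped in.
- **Last checks:** The top camera shows the scalpel lying on the tub floor. The scene camera shows the flap shut and the tray, instruments and glassware where they were by eye. The gripper was clear of everything.

**What disagreed or went wrong:**
- **Finger length:** The fingertips were about 27 to 32 mm behind the reported tool point, not 8 mm ahead as described. Both cameras showed this. My first grasp therefore closed above the scalpel without touching it, and I corrected the height from the images.
- **Contact forces:** The fingertips pressed on the tray's pad with about 11 N just before the grip. The wrist read about 4 N at the end of the push, probably the fingers touching the bin's lip.

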